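Nudge a terminal plate onto its jig pins and close the keeper

TASK

The brown terminal plate was set down crooked on its wiring jig, with one end perched on top of the two locating pins. Without picking it up and keeping your fingers off the terminals and other parts mounted on it, nudge it by its edges until its two holes drop over the pins and it lies flat on the bed. Then push the red keeper round by its knob until it reaches its stop over the plate's end, leaving everything else on the bench where it is.

Things in the scene. Friction and masses are not known exactly. Their poses are not given: they have to be found in the camera images.
- jig: Aluminium wiring jig, fixed to the bench. Origin at bench height under the centre of the plate's proper seat; z up; +y runs from the keeper end to the pin end, +x to the back rail, always roughly away from the robot. Flat bed, 28 mm above the bench, spans x -98 to +72, y -118 to +118 mm; a thin black line on it outlines the seat (110 x 140 mm).
- rail (a point): Middle of the dark steel back rail's straight inner face, at bed height: jig x +55.8, y -5 mm. The face runs parallel to the jig's y for 130 mm and stands 16 mm above the bed. It is a rough guide only: a plate seated on the pins clears it by about 0.8 mm.
- pin_near (a point): Foot, on the axis at bed height, of the steel locating pin nearer the robot (jig x -30, y +58 mm). Each pin is 10 mm thick up to 4 mm above the bed, then tapers to a flat 4 mm nose 9 mm above the bed.
- pin_far (a point): The same point of the other pin, on the rail side (jig x +30, y +58 mm).
- plate: Loose brown laminate plate, 110 (x) x 140 (y) x 5 mm, 0.2 to 0.3 kg, origin at the centre of its underside, z up. Seated, its axes match the jig's and its origin lies on the bed over the jig's. At the start it is 14 to 42 mm too far to jig +y, 4 to 14 mm to -x, up to 6 degrees askew: -y end on the bed, +y end on the pin noses, up to 15 mm high. 1 to 3 N slides it.
- hole_near (a point): Centre of the plate's round hole (11.5 mm) on its underside, at plate x -30, y +58 mm; it belongs on pin_near. Once both holes are within about 3 mm of their pins the plate drops by its own weight and the pins stop it sliding further.
- hole_far (a point): Centre of the plate's slot (14.5 mm along x, 11.5 mm along y) on its underside, at plate x +30, y +58 mm; it belongs on pin_far.
- terminals: Fittings fixed on the plate's top face (plate's axes, origin at the centre of that face): black terminal strip 84 (x) x 18 (y) x 15 mm high centred at y -20 mm; pale green relay, 32 x 22 mm, 30 mm high, at x +18, y +12; blue capacitor, 14 mm across, 18 mm high, at x -24, y +12. Fingers keep off them.
- keeper (a joint): Angle of the red keeper bar about its upright pivot, rad. 0 = at its stop, over the middle of the plate's -y end (pointing to jig +y); 1.57 = open, pointing to jig -x. From above it closes clockwise. Starts at 1.35 to 1.9, opens to 2.1 at most, stays where left; under 2 N at the knob moves it.
- keeper_pivot (a point): Pivot of the keeper at the bar's underside: jig x 0, y -92 mm, 34.5 mm above the bench. The bar is 18 mm wide, 6 mm thick and reaches 57 mm from the pivot. It passes 1.5 mm above a seated plate; a plate that is not down blocks it.
- keeper_knob (a point): Middle of the upright black knob on the keeper, 45 mm from the pivot, 54.5 mm above the bench. Knob 12 mm across, from 44.5 to 64.5 mm above the bench; a 7 mm stem joins it to the bar's top, 40.5 mm above the bench.
- flux: Bystander: amber flux bottle with a red cap, 38 mm across, 78 mm high, beside the jig's +y end; origin at the centre of its foot.
- driver: Bystander: screwdriver with a yellow handle, 170 mm long, lying on the bench beside the jig's keeper end, along the jig's x.
- battery: Bystander: black drill battery, 75 x 75 mm, 73 mm high, beyond the jig's +y end on the rail side; origin at the centre of its underside.
- tray: Bystander: cream compartment tray of screws, 130 x 200 x 36 mm, behind the back rail; origin at the centre of its underside.
Mind the look-alikes: they are no part of the job. Several things have the shape of the plate; the one meant has the colours described above.

How it is judged:
On the way, in this order (a step that is already met when the one before it is completed fails the run):
1. the plate has dropped over both pins and lies flat on the bed (horizontal distance between hole_near and pin_near below 0.002 m and horizontal distance between hole_far and pin_far below 0.0025 m and z of each of hole_near, hole_far, plate in the frame of jig below 0.0295 m and angle between plate's own z axis and vertical below 0.02 rad), for 0.2 s.
2. the keeper is swung over the plate to its stop (value of joint keeper below 0.12 rad), for 0.2 s.
At the end, for the whole second after the job is handed in: The plate rests flat on the bed (underside within 1.5 mm of it, tilt under 0.02 rad) with the round hole within 2 mm and the slot within 2.5 mm of their pins' axes, and the keeper is within 0.12 rad of its stop over the plate (all of step 1 and value of joint keeper below 0.12 rad and linear speed of plate below 0.01 m/s); the robot touches nothing.
It fails at once if the plate is lifted (its centre more than 18 mm above the bed) or tipped past 0.3 rad (z of plate in the frame of jig above 0.046 m or angle between plate's own z axis and vertical above 0.3 rad).
It fails at once if the fingers press on the terminal strip, relay or capacitor (over 2 N) (contact force between the fingers and terminals above 2 N).
It fails at once if a bystander is moved by more than 15 mm (distance of any of flux, driver, battery, tray from where it was at the start of the episode above 0.015 m).
It also fails if it takes over 64 s, if anything falls off the work surface, if the arm or the gripper's body presses on something with over 40 N, if the wrist force passes 120 N, or if a joint passes its speed limit or range.

ROBOT

A 7-joint arm with a two-finger parallel gripper is mounted at the origin on the work surface. World frame = base frame: x ahead of the robot, y to its left, z up, the work surface at z = 0. Lengths are in m, angles in rad, forces in N, time in s.
With the tool pointing down it reaches from about 0.35 to 0.9 m from the base axis. Payload 8.1 kg.
Tool frame: the origin (TCP) lies midway between the tips of the shut fingers; the grasp point (between the pads) lies arm.hold_point_z behind it (arm.hold_point_z is the distance from the TCP to the grasp point, in m); z points along the fingers, x is the direction in which the jaws open and shut, and the axes are right-handed (so a half turn about z gives the same grasp; the last joint's range is limited). The gripper opens to 92 mm and grips with 3 to 60 N. Pads are 19 mm wide; open, the fingers measure 130 mm over their backs; the gripper's body (75 mm by 190 mm) begins 47 mm behind the grasp point.
Start: joints at [-1.404, 0.434, 0.025, 1.573, -0.012, 1.134, -0.075], TCP at [0.167, 0.602, 0.199] pointing down, gripper open.
Joint ranges: [-2.62, 2.62], [-0.44, 2.09], [-1.27, 1.32], [0.08, 2.57], [-1.32, 4.46], [0.12, 2], [-2.74, 2.74]. Speed limits (rad/s): [2.22, 2.22, 3.01, 3.01, 3.14, 3.14, 3.14].

INTERFACE

Orientations are given as a rotation vector (axis times angle).
In Python, from cell import arm gives the robot as it stands.
- The arm moves only by the shell command python3 -m pendant 'ROWS' [FORCE]. ROWS is JSON, a list of rows, each an object with "dp": the shift along the tool's x, y, z in m, a list of three; "rotation": the turn, a rotation vector about the tool's x, y, z in rad, a list of three; "fingers": the closure, from -1 (fully open) to 1 (shut). In form: [{"dp": [x, y, z], "rotation": [rx, ry, rz], "fingers": fingers}, ...]. A call has 1 to 20 rows; each row is the pose to reach, as a shift and turn from the pose measured when the call began, along the tool's axes at that moment; what a row does not reach only later rows make up. A row lasts 1/8 s, in which the tool goes at most 62.5 mm and 10.7 degrees, less where a joint would pass 70% of its speed; a pose out of reach is approached as far as the arm can. A call with a gripper value outside its range is refused whole. The fingers move at their own pace and stop on an object; FORCE is the grip in N (left out, the last holds). Time passes only in rows, so rows that repeat a pose let the fingers close. It gives the time, the measured TCP pose, the force and the opening at its end, in the units of the state.
- arm.observe(): the state, without advancing time (a new reading comes with each control period).
- arm.get_image(name): name is "scene" or "top" or "wrist"; returns the picture (480x640x3 uint8, blue, green, red); there is no depth.
- arm.camera_params(name): a dict with "camera_matrix" (3x3 intrinsics, pixels), "rvec" (rotation vector, rad) and "tvec" (3), from world to camera coordinates, as OpenCV has them. Camera axes: x right, y down, z forward; pixel columns grow to the right and rows downward; lengths in m; the calibration is good to about 2 mm. A picture is of the moment at which its call begins: read the wrist's pose just before it. camera_params takes no time and is no camera call; for the wrist camera it gives the pose at the moment of the call.
- arm.sign_off(): hands the job in, once; it reports no verdict.
The state is a dict: "clock": time; "joints": joint angles; "dq": joint speeds; "joint_efforts": joint torques, N m; "position": TCP position; "ee_rot": TCP orientation; "force": force on the tool from outside, world axes, zero at the start; "ft_torque": the same for the moment, N m; "width": opening from 0.0 (shut) to 1.0 (fully open).
Only numpy, scipy, OpenCV 4.12 (cv2) and the standard library are available. Lean on these libraries where they do the work, as an engineer would, in place of code of your own. Each camera call takes 0.05 s, during which the arm holds its last target.

## Working session

There is one attempt and no reset: what is moved stays moved. The work goes in short steps, Python scripts to look and compute and a shell command to move; the robot and the scene stay as the last step left them, time stands still between calls to the robot, and variables do not carry over. Pictures are saved under pics/ and viewed, and the job is handed in when it is done.

```bash
ls; mkdir -p pics
python3 - <<'E'
from cell import arm
import cv2
for n in ["scene","top","wrist"]:
    p=arm.camera_params(n); print(n,p)
    cv2.imwrite(f"pics/{n}0.png",arm.get_image(n))
print(arm.observe(), arm.hold_point_z)
E
```

```text
pics
scene {'camera_matrix': array([[547.48684446,   0.        , 317.10775289],
       [  0.        , 547.48684446, 243.40202131],
       [  0.        ,   0.        ,   1.        ]]), 'rvec': array([ 2.31714926,  0.75247035, -0.28755062]), 'tvec': array([-0.47957861, -0.1641629 ,  1.22272825])}
top {'camera_matrix': array([[491.7158583 ,   0.        , 311.69356019],
       [  0.        , 491.7158583 , 238.22901229],
       [  0.        ,   0.        ,   1.        ]]), 'rvec': array([ 2.14014119, -2.1476746 ,  0.11616436]), 'tvec': array([0.07308932, 0.56270541, 0.89902687])}
wrist {'camera_matrix': array([[398.01018607,   0.        , 319.83169436],
       [  0.        , 398.01018607, 235.20273068],
       [  0.        ,   0.        ,   1.        ]]), 'rvec': array([-2.2947608 , -1.74795858, -0.26752055]), 'tvec': array([-0.62504724, -0.03853591,  0.39159221])}
{'clock': 0.15, 'joints': array([-1.4035706 ,  0.43506769,  0.02500664,  1.57387524, -0.01160979,
        1.13401081, -0.07508709]), 'dq': array([-8.59307055e-05, -3.05207351e-03, -2.36417673e-03, -4.24761182e-03,
        9.01014801e-04,  7.76039682e-04,  8.51924570e-04]), 'joint_efforts': array([ 1.79595372e-03, -6.68261504e+01,  9.85888727e-01, -3.14689064e+01,
       -6.05232641e-02,  3.93438328e-02,  1.12242360e-04]), 'position': array([0.16655351, 0.60196228, 0.19832767]), 'ee_rot': array([ 2.49947599e+00,  1.90185123e+00, -1.40221221e-03]), 'force': array([0.36654594, 0.01158302, 0.45278846]), 'ft_torque': array([0.00451   , 0.07555936, 0.01755585]), 'width': 1.0004028078821814} 0.0188
```

View pics/scene0.png

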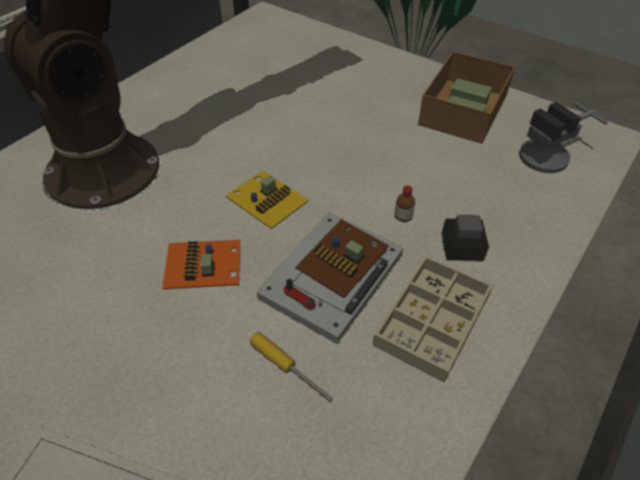

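View pics/top0.png

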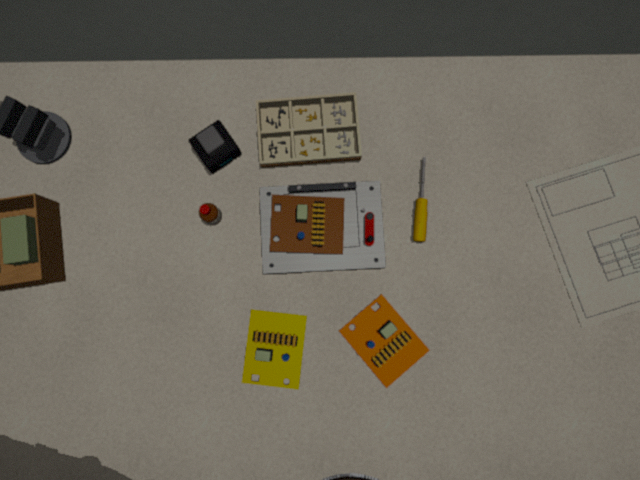

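View pics/wrist0.png

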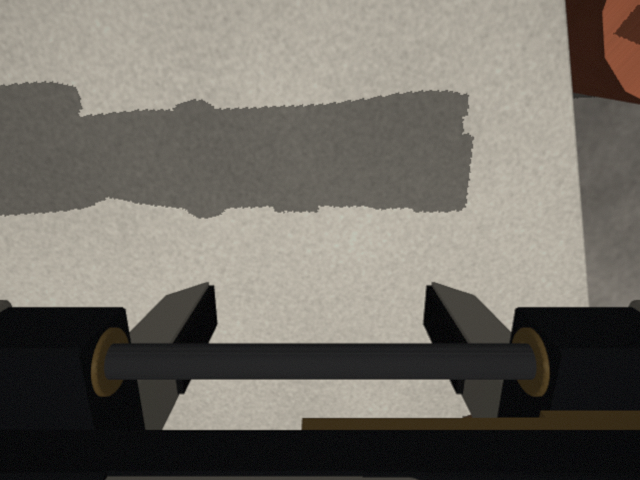

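The top view shows the brown plate around (307,224), with the grey jig spanning columns 260-385 and rows 181-273. The red keeper is at (369,229) and the rail at the top of the jig. World +y is image left and +x is up. The yellow and orange plates are the look-alikes.

```bash
cat > h.py <<'E'
import cv2, numpy as np
from cell import arm
def ray(P,uv,z):
    K=P["camera_matrix"];R=cv2.Rodrigues(P["rvec"])[0];t=np.ravel(P["tvec"])
    uv=np.atleast_2d(uv).astype(float)
    d=(R.T@np.linalg.inv(K)@np.c_[uv,np.ones(len(uv))].T).T
    c=-R.T@t
    return c+d*((z-c[2])/d[:,2])[:,None]
def proj(P,X):
    return cv2.projectPoints(np.atleast_2d(X).astype(float),P["rvec"],P["tvec"],P["camera_matrix"],None)[0][:,0]
def big(img,u0,v0,u1,v1,s,name):
    cv2.imwrite(name,cv2.resize(img[v0:v1,u0:u1],None,fx=s,fy=s,interpolation=cv2.INTER_CUBIC))
def plate_mask(img):
    h=cv2.cvtColor(img,cv2.COLOR_BGR2HSV)
    return cv2.inRange(h,(4,90,40),(16,230,150))
E
python3 - <<'E'
from h import *
im=cv2.imread("pics/top0.png")
big(im,250,170,400,282,5,"pics/topc.png")
im=cv2.imread("pics/scene0.png")
big(im,250,205,410,345,5,"pics/scenec.png")
P=arm.camera_params("top")
print(-cv2.Rodrigues(P["rvec"])[0].T@P["tvec"])
E
```

```text
[0.44145855 0.05090265 0.96579088]
```

View pics/topc.png

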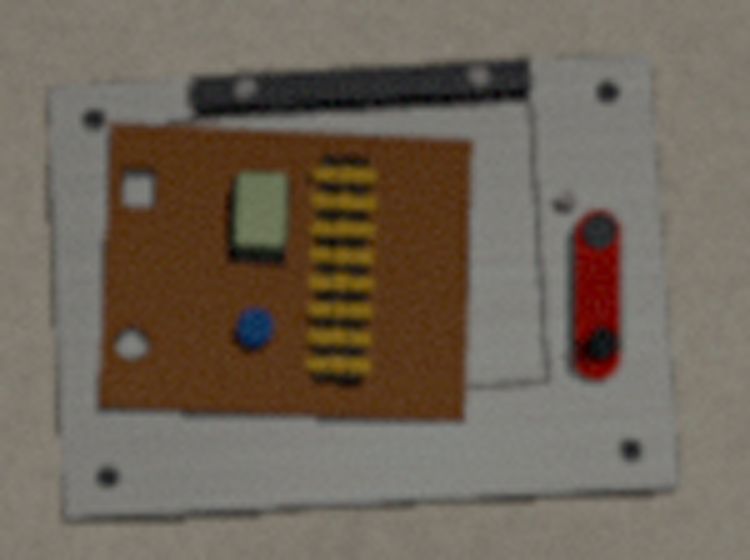

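View pics/scenec.png

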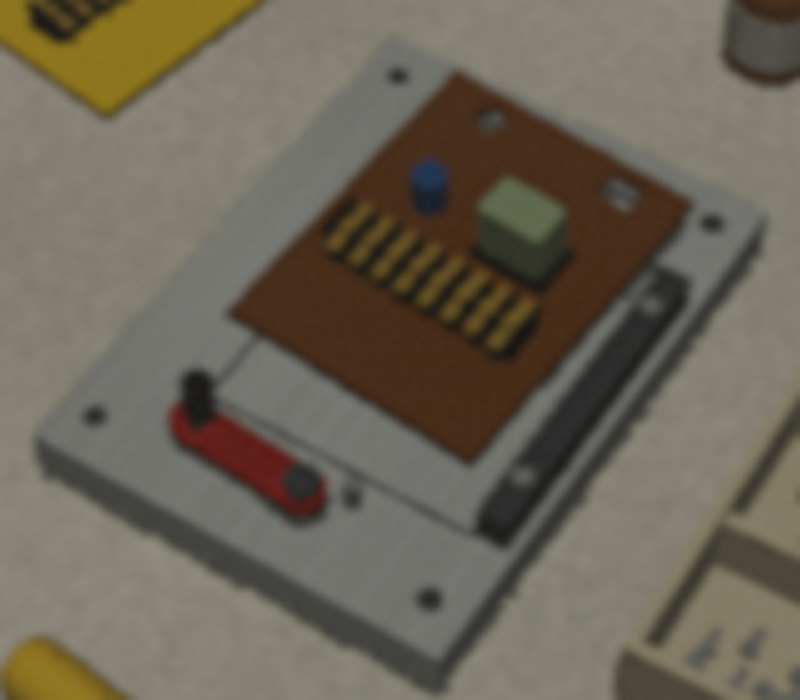

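```bash
cat >> h.py <<'E'
from scipy.optimize import least_squares
def fit2(model,world):  # rigid 2D fit, model->world
    model=np.array(model,float);world=np.array(world,float)[:,:2]
    a=model.mean(0);b=world.mean(0)
    H=(model-a).T@(world-b); th=np.arctan2(H[0,1]-H[1,0],H[0,0]+H[1,1])
    R=np.array([[np.cos(th),-np.sin(th)],[np.sin(th),np.cos(th)]])
    t=b-R@a; res=np.linalg.norm((R@model.T).T+t-world,axis=1)
    return th,t,R,res
E
cat > m0.py <<'E'
from h import *
P=arm.camera_params("top")
f=lambda L,s=5,o=(250,170):(np.array(L,float)+.5)/s-.5+np.array(o)
jc=f([(50,90),(652,58),(676,488),(66,518)])
W=ray(P,jc,.028)
th,t,R,res=fit2([(.072,.118),(.072,-.118),(-.098,-.118),(-.098,.118)],W)
print("jig top",t,np.degrees(th),res*1e3)
pc=f([(110,124),(472,142),(464,420),(100,408)])
zz=np.array([.028+.005+.013,.033,.033,.046])
Wp=np.array([ray(P,p,z)[0] for p,z in zip(pc,zz)])
th2,t2,R2,res2=fit2([(.055,.07),(.055,-.07),(-.055,-.07),(-.055,.07)],Wp)
print("plate",t2,np.degrees(th2),res2*1e3)
print("rel",R.T@(t2-t)*1e3,np.degrees(th2-th))
for n,q,z in [("pivot",(598,230),.0405),("knob",(599,343),.0645)]:
    w=ray(P,f([q]),z)[0]; print(n,w, "jig",R.T@(w[:2]-t)*1e3)
# scene check
S=arm.camera_params("scene")
sc=f([(390,38),(768,220),(440,680),(40,440)],5,(250,205))
W=ray(S,sc,.028)
th3,t3,R3,res3=fit2([(-.098,.118),(.072,.118),(.072,-.118),(-.098,-.118)],W)
print("jig scene",t3,np.degrees(th3),res3*1e3)
pc=f([(458,72),(692,206),(470,462),(230,315)],5,(250,205))
zz=[.046,.046,.033,.033]
Wp=np.array([ray(S,p,z)[0] for p,z in zip(pc,zz)])
th4,t4,R4,res4=fit2([(-.055,.07),(.055,.07),(.055,-.07),(-.055,-.07)],Wp)
print("plate sc",t4,np.degrees(th4),res4*1e3,"rel",R3.T@(t4-t3)*1e3,np.degrees(th4-th3))
for n,q,z in [("pivot",(303,478),.0405),("knob",(197,378),.0645)]:
    w=ray(S,f([q],5,(250,205)),z)[0]; print(n,w, "jig",R3.T@(w[:2]-t3)*1e3)
E
python3 m0.py
```

```text
jig top [0.5992982  0.05262057] 2.553931535433039 [1.63350103 0.94776513 2.28565135 1.69849268]
plate [0.58992429 0.07980112] -1.8631030864979559 [0.65824586 1.17804522 1.5996626  1.3007595 ]
rel [-8.15343888 27.57125357] -4.417034621930996
pivot [ 0.60548598 -0.03860704  0.0405    ] jig [  2.11655774 -91.41272142]
knob [ 0.55894431 -0.03592551  0.0645    ] jig [-44.25939403 -86.65996057]
jig scene [0.60556423 0.04866592] 2.7205847505110285 [2.75649312 1.97107514 3.20377246 3.4471199 ]
plate sc [0.5937822 0.0771881] -2.2911754759707557 [0.40926981 2.09974212 1.99695889 1.53997319] rel [-10.41492801  29.04926125] -5.011760226481784
pivot [ 0.60526286 -0.03703896  0.0405    ] jig [ -4.36903297 -85.59397651]
knob [ 0.56158049 -0.03838266  0.0645    ] jig [-48.06594607 -84.86276834]
```

```bash
cat >> h.py <<'E'
from scipy.spatial.transform import Rotation as Ro
def plan(target,yawx):
    """yawx: world heading (deg) of tool x; z down. prints dp, rot in tool axes"""
    s=arm.observe(); R0=Ro.from_rotvec(s["ee_rot"]); p=s["position"]
    a=np.radians(yawx); X=np.array([np.cos(a),np.sin(a),0]);Z=np.array([0,0,-1.]);Y=np.cross(Z,X)
    R1=Ro.from_matrix(np.c_[X,Y,Z])
    print("dp",np.round(R0.inv().apply(np.array(target)-p),4),"rot",np.round((R0.inv()*R1).as_rotvec(),4),"toolx",R0.as_matrix()[:,0].round(4),"tooly",R0.as_matrix()[:,1].round(4),"tilt",R0.as_matrix()[2].round(4),"pos",p.round(4),"F",s["force"].round(2),"w",round(s["width"],3),"t",round(s["clock"],2))
E
python3 - <<'E'
from h import *
P=arm.camera_params("wrist"); R=cv2.Rodrigues(P["rvec"])[0]; c=-R.T@P["tvec"]; s=arm.observe()
R0=Ro.from_rotvec(s["ee_rot"])
print("cam in tool",R0.inv().apply(c-s["position"]),"view dir",R0.inv().apply(R[2]))
plan([.49,.07,.2],92.6); plan([.49,.07,.2],-87.4)
P=arm.camera_params("top"); print(ray(P,[[208,213]],.07), ray(P,[[214,146]],.07),ray(P,[[60,250]],.07))
E
```

```text
cam in tool [ 0.00098345 -0.08179356 -0.18553964] view dir [-2.99633243e-04  3.01432187e-01  9.53487571e-01]
dp [-0.4265  0.4536 -0.0011] rot [-1.000e-04  1.200e-03 -3.153e-01] toolx [ 0.2666  0.9638 -0.0012] tooly [ 9.638e-01 -2.666e-01  1.000e-04] tilt [-1.2e-03  1.0e-04 -1.0e+00] pos [0.1666 0.602  0.1983] F [0.37 0.01 0.45] w 1.0 t 0.15
dp [-0.4265  0.4536 -0.0011] rot [1.7000e-03 1.0000e-04 2.8263e+00] toolx [ 0.2666  0.9638 -0.0012] tooly [ 9.638e-01 -2.666e-01  1.000e-04] tilt [-1.2e-03  1.0e-04 -1.0e+00] pos [0.1666 0.602  0.1983] F [0.37 0.01 0.45] w 1.0 t 0.15
[[0.60695318 0.26310789 0.07      ]] [[0.7356476  0.25496738 0.07      ]] [[0.53901538 0.53694924 0.07      ]]
```

```bash
python3 -m pendant '[{"dp":[-0.42,0.45,0],"rotation":[0,0,-0.315],"fingers":-0.3},{"dp":[-0.42,0.45,0],"rotation":[0,0,-0.315],"fingers":-0.3},{"dp":[-0.42,0.45,0],"rotation":[0,0,-0.315],"fingers":-0.3},{"dp":[-0.42,0.45,0],"rotation":[0,0,-0.315],"fingers":-0.3},{"dp":[-0.42,0.45,0],"rotation":[0,0,-0.315],"fingers":-0.3},{"dp":[-0.42,0.45,0],"rotation":[0,0,-0.315],"fingers":-0.3},{"dp":[-0.42,0.45,0],"rotation":[0,0,-0.315],"fingers":-0.3},{"dp":[-0.42,0.45,0],"rotation":[0,0,-0.315],"fingers":-0.3},{"dp":[-0.42,0.45,0],"rotation":[0,0,-0.315],"fingers":-0.3},{"dp":[-0.42,0.45,0],"rotation":[0,0,-0.315],"fingers":-0.3},{"dp":[-0.42,0.45,0],"rotation":[0,0,-0.315],"fingers":-0.3},{"dp":[-0.42,0.45,0],"rotation":[0,0,-0.315],"fingers":-0.3},{"dp":[-0.42,0.45,0],"rotation":[0,0,-0.315],"fingers":-0.3},{"dp":[-0.42,0.45,0],"rotation":[0,0,-0.315],"fingers":-0.3}]'
python3 - <<'E'
from h import *
plan([.49,.07,.2],92.6)
np.save("w1.npy",arm.camera_params("wrist"),allow_pickle=True)
im=arm.get_image("wrist"); cv2.imwrite("pics/w1.png",im)
E
```

```text
clock: 1.9
position: [0.4878, 0.0783, 0.1989]
ee_rot: [2.168, 2.273, -0.001]
force: [-0.2, -0.2, 0.7]
width: 0.647
dp [-0.0084  0.0018 -0.0011] rot [-0.0004  0.0009  0.0019] toolx [-4.720e-02  9.989e-01 -9.000e-04] tooly [ 9.989e-01  4.720e-02 -4.000e-04] tilt [-9.e-04 -4.e-04 -1.e+00] pos [0.4878 0.0783 0.1989] F [-0.24 -0.17  0.67] w 0.647 t 1.9
```

View pics/w1.png

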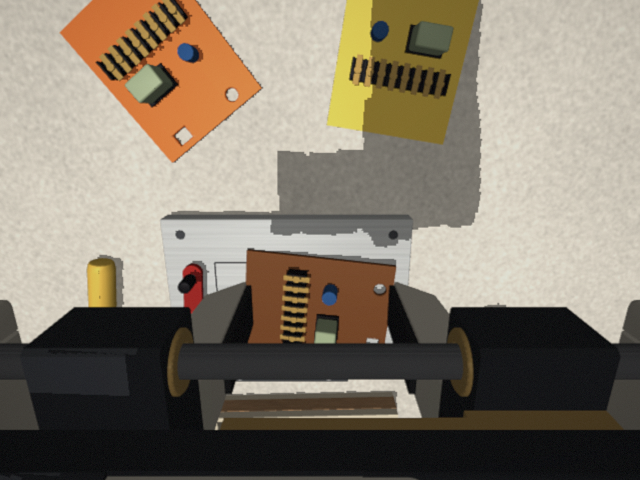

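Run:
```python
from h import *
im=cv2.imread("pics/w1.png"); big(im,155,205,425,365,3,"pics/w1c.png")
```

```text
(no output)
```

View pics/w1c.png

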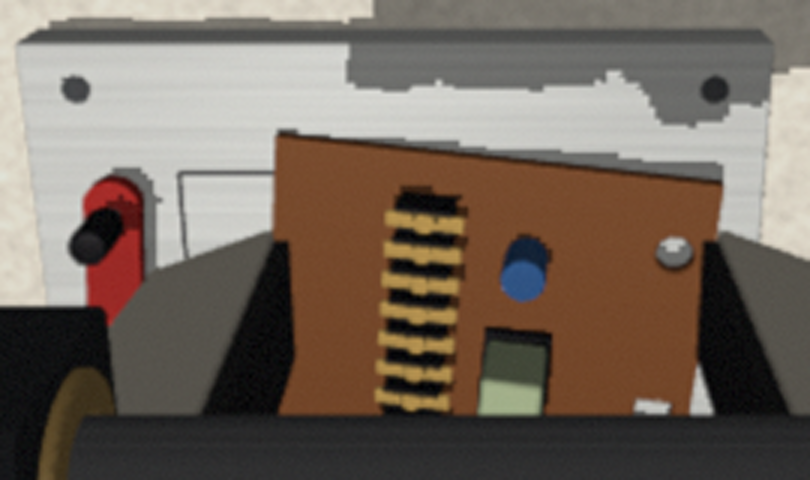

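Run:
```python
from h import *
P=np.load("w1.npy",allow_pickle=True).item()
f=lambda L:(np.array(L,float)+.5)/3-.5+np.array((155,205))
W=ray(P,f([(18,44),(770,42),(180,172)]),.028)
th,t,R,res=fit2([(-.098,-.118),(-.098,.118),(-.055,-.07)],W)
print("jig",t,np.degrees(th),res*1e3)
Wp=np.r_[ray(P,f([(279,137)]),.033),ray(P,f([(722,185)]),.046)]
print((R.T@(Wp[:,:2]-t).T).T*1e3, np.linalg.norm(Wp[1]-Wp[0]))
d=(R.T@(Wp[1,:2]-Wp[0,:2])); print("yaw",np.degrees(np.arctan2(-d[0],d[1])))
k=ray(P,f([(90,246)]),.0645)[0]; print("knob",R.T@(k[:2]-t)*1e3)
S=arm.camera_params("top"); C=(R@np.array([(.072,.118),(.072,-.118),(-.098,-.118),(-.098,.118)]).T).T+t
print(proj(S,np.c_[C,[.028]*4]))
```

```text
jig [0.60234065 0.05334733] 2.901929725282921 [1.63898514 1.89318585 0.39293124]
[[-68.88978659 -36.40287422]
 [-57.70487307 100.23807484]] 0.13771293059039358
yaw -4.679583594267557
knob [-46.3774283  -87.61502034]
[[258.66690945 185.7264384 ]
 [379.37949099 178.85837976]
 [385.69144151 265.86622045]
 [262.10107159 272.56918717]]
```

```bash
python3 -m pendant '[{"dp":[0,0.027,0.05],"rotation":[0,0,0],"fingers":-0.3},{"dp":[0,0.027,0.10],"rotation":[0,0,0],"fingers":-0.3},{"dp":[0,0.027,0.14],"rotation":[0,0,0],"fingers":-0.3},{"dp":[0,0.027,0.16],"rotation":[0,0,0],"fingers":-0.3},{"dp":[0,0.027,0.165],"rotation":[0,0,0],"fingers":-0.3},{"dp":[0,0.027,0.167],"rotation":[0,0,0],"fingers":-0.3},{"dp":[0,0.027,0.168],"rotation":[0,0,0],"fingers":-0.3},{"dp":[0,0.027,0.168],"rotation":[0,0,0],"fingers":-0.3}]'
python3 - <<'E'
from h import *
plan([.49,.07,.0305],92.7)
im=arm.get_image("top"); big(im,230,160,410,290,4,"pics/t2.png")
im=arm.get_image("scene"); big(im,230,190,420,345,4,"pics/s2.png")
E
```

```text
clock: 2.95
position: [0.5154, 0.0794, 0.0316]
ee_rot: [2.168, 2.272, 0.0]
force: [-1.3, -0.3, -0.2]
width: 0.651
dp [-0.0082 -0.0258  0.0011] rot [ 0.001   0.0006 -0.0001] toolx [-4.700e-02  9.989e-01 -6.000e-04] tooly [0.9989 0.047  0.001 ] tilt [-6.e-04  1.e-03 -1.e+00] pos [0.5154 0.0794 0.0316] F [-1.29 -0.32 -0.24] w 0.651 t 2.95
```

View pics/s2.png

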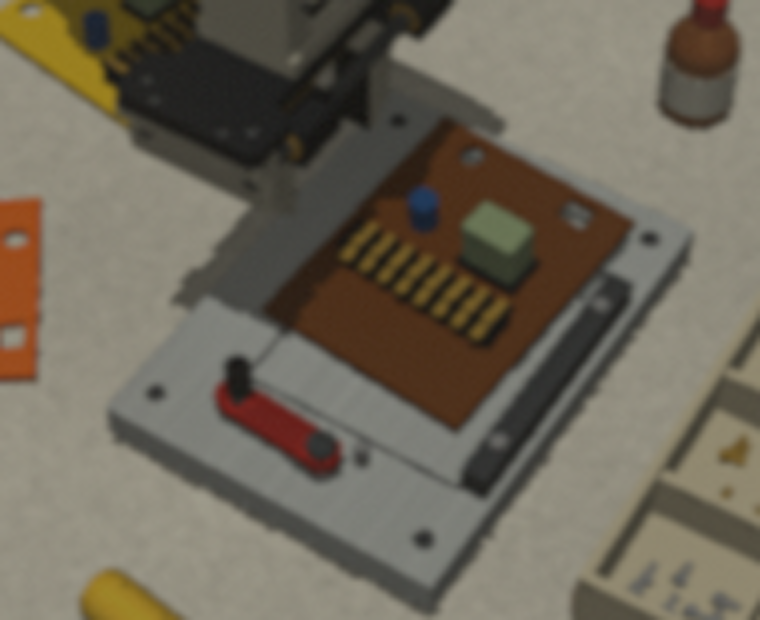

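View pics/t2.png

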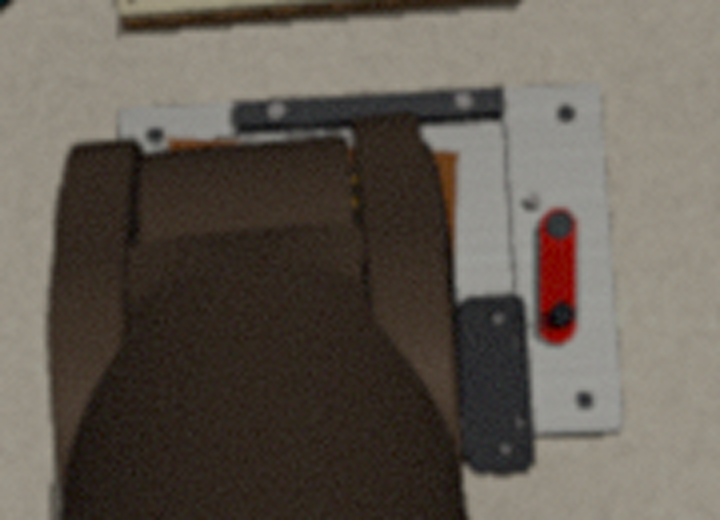

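```bash
python3 -m pendant '[{"dp":[0,0.002,0.001],"rotation":[0,0,0],"fingers":-0.3},{"dp":[0,0.004,0.001],"rotation":[0,0,0],"fingers":-0.3},{"dp":[0,0.006,0.001],"rotation":[0,0,0],"fingers":-0.3},{"dp":[0,0.007,0.001],"rotation":[0,0,0],"fingers":-0.3},{"dp":[0,0.008,0.001],"rotation":[0,0,0],"fingers":-0.3},{"dp":[0,0.009,0.001],"rotation":[0,0,0],"fingers":-0.3},{"dp":[0,0.010,0.001],"rotation":[0,0,0],"fingers":-0.3},{"dp":[0,0.011,0.001],"rotation":[0,0,0],"fingers":-0.3},{"dp":[0,0.012,0.001],"rotation":[0,0,0],"fingers":-0.3},{"dp":[0,0.013,0.001],"rotation":[0,0,0],"fingers":-0.3},{"dp":[0,0.014,0.001],"rotation":[0,0,0],"fingers":-0.3},{"dp":[0,0.015,0.001],"rotation":[0,0,0],"fingers":-0.3},{"dp":[0,0.016,0.001],"rotation":[0,0,0],"fingers":-0.3},{"dp":[0,0.016,0.001],"rotation":[0,0,0],"fingers":-0.3}]'
python3 - <<'E'
from h import *
plan([.49,.07,.0305],92.7)
im=arm.get_image("scene"); big(im,230,190,420,345,4,"pics/s3.png")
E
```

```text
clock: 4.8
position: [0.5313, 0.0801, 0.0304]
ee_rot: [2.168, 2.272, 0.0]
force: [-0.3, 0.6, -0.1]
width: 0.651
dp [-0.0082 -0.0417 -0.0001] rot [ 0.0006  0.0007 -0.0002] toolx [-4.690e-02  9.989e-01 -7.000e-04] tooly [9.989e-01 4.690e-02 6.000e-04] tilt [-7.e-04  6.e-04 -1.e+00] pos [0.5313 0.0801 0.0304] F [-0.25  0.57 -0.06] w 0.651 t 4.8
```

View pics/s3.png

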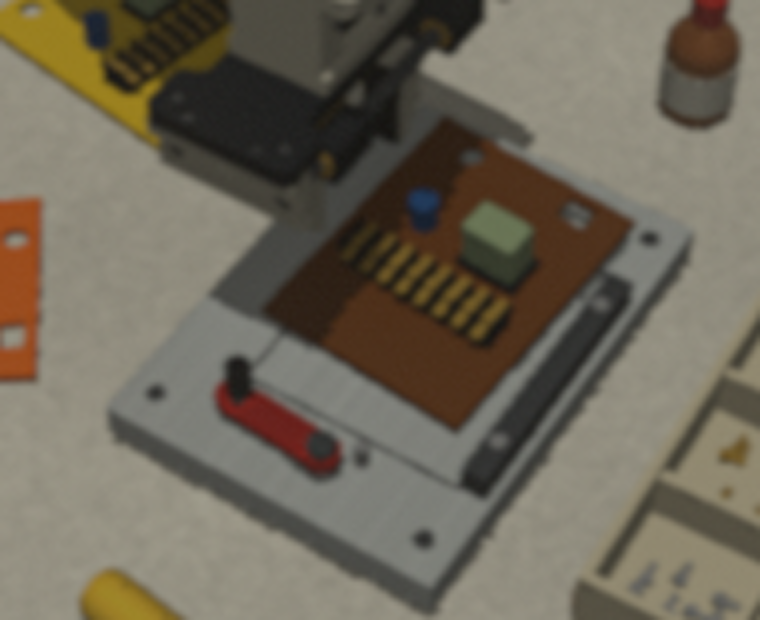

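```bash
python3 -m pendant '[{"dp":[0,0.001,0],"rotation":[0,0,0],"fingers":-0.3},{"dp":[0,0.002,0],"rotation":[0,0,0],"fingers":-0.3},{"dp":[0,0.003,0],"rotation":[0,0,0],"fingers":-0.3},{"dp":[0,0.004,0],"rotation":[0,0,0],"fingers":-0.3},{"dp":[0,0.005,0],"rotation":[0,0,0],"fingers":-0.3},{"dp":[0,0.006,0],"rotation":[0,0,0],"fingers":-0.3},{"dp":[0,0.006,0],"rotation":[0,0,0],"fingers":-0.3}]'
python3 - <<'E'
from h import *
plan([.49,.07,.0305],92.7)
im=arm.get_image("scene"); big(im,230,190,420,345,4,"pics/s4.png")
E
```

```text
clock: 5.72
position: [0.5373, 0.0804, 0.0304]
ee_rot: [2.168, 2.272, -0.0]
force: [1.1, 0.8, -0.5]
width: 0.651
dp [-0.0081 -0.0477 -0.0001] rot [ 0.0006  0.0007 -0.0003] toolx [-4.680e-02  9.989e-01 -7.000e-04] tooly [9.989e-01 4.680e-02 6.000e-04] tilt [-7.e-04  6.e-04 -1.e+00] pos [0.5373 0.0804 0.0304] F [ 1.11  0.82 -0.55] w 0.651 t 5.72
```

View pics/s4.png

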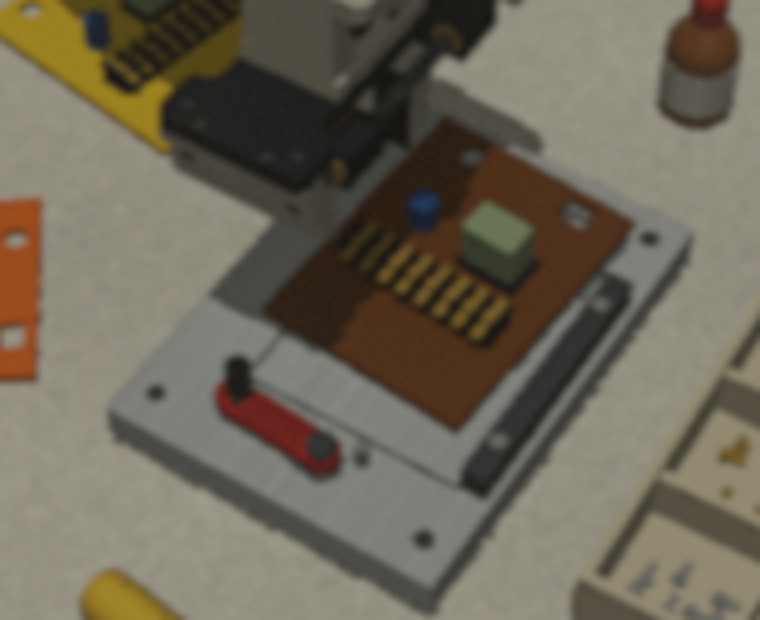

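Run:
```python
from h import *
np.save("w2.npy",arm.camera_params("wrist"),allow_pickle=True)
im=arm.get_image("wrist"); cv2.imwrite("pics/w2.png",im)
s=arm.observe(); R0=Ro.from_rotvec(s["ee_rot"]); 
S=arm.camera_params("scene"); q=proj(S,s["position"]+R0.apply([[0,0,0],[-.03,0,0],[.03,0,0],[-.03,.0095,0],[-.049,.0095,0]])); print(q,(q-[230,190])*4)
```

```text
[[318.25481871 244.86970982]
 [309.39609326 254.99376203]
 [326.83269203 235.06662496]
 [313.66036982 257.13752641]
 [307.92310011 263.76804467]] [[353.01927483 219.47883928]
 [317.58437304 259.97504811]
 [387.33076811 180.26649985]
 [334.64147929 268.55010564]
 [311.69240045 295.07217869]]
```

View pics/w2.png

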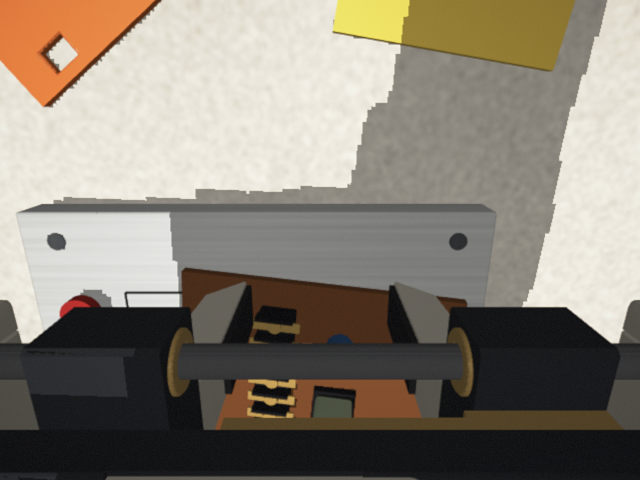

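Run:
```python
from h import *
P=np.load("w2.npy",allow_pickle=True).item()
s=arm.observe(); R0=Ro.from_rotvec(s["ee_rot"])
print(proj(P,s["position"]+R0.apply([[-.03,-.0095,0],[-.03,0,0],[-.03,.0095,0],[.03,-.0095,0],[.03,.0095,0],[-.03,-.0095,-.0188],[-.03,-.0095,-.04]])).round(1))
for z in (.033,.036,.040): print(z,ray(P,[[182,269],[467,304]],z))
print(ray(P,[[20,212],[494,212]],.028), ray(P,[[245,284],[390,284]],.0304))
im=cv2.imread("pics/w2.png"); big(im,160,200,480,360,2.5,"pics/w2c.png")
```

```text
[[258.1 260.6]
 [259.  278.1]
 [259.8 295.2]
 [378.4 260.7]
 [376.7 295.3]
 [252.  275.6]
 [243.4 296.6]]
0.033 [[0.53434116 0.01268259 0.033     ]
 [0.54667556 0.15675666 0.033     ]]
0.036 [[0.53305074 0.01374569 0.036     ]
 [0.54518284 0.15545676 0.036     ]]
0.04 [[0.53133019 0.01516316 0.04      ]
 [0.54319256 0.15372357 0.04      ]]
[[ 0.51025954 -0.06616173  0.028     ]
 [ 0.49923574  0.16413609  0.028     ]] [[0.54217931 0.04332013 0.0304    ]
 [0.53863785 0.11699102 0.0304    ]]
```

View pics/w2c.png

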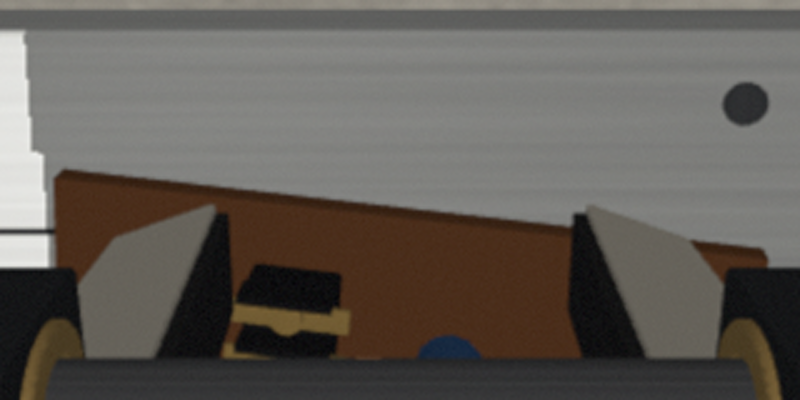

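The wrist view puts the open fingertips at row 283, but the TCP projects to row 260. So with the jaws open, the tips sit well above the TCP and are passing over the plate edge. I'll back off and shut the jaws to see how the tip height changes.

```bash
python3 -m pendant '[{"dp":[0,0,-0.03],"rotation":[0,0,0],"fingers":-0.3},{"dp":[0,-0.03,-0.04],"rotation":[0,0,0],"fingers":0.4},{"dp":[0,-0.03,-0.04],"rotation":[0,0,0],"fingers":1},{"dp":[0,-0.03,-0.04],"rotation":[0,0,0],"fingers":1},{"dp":[0,-0.03,-0.04],"rotation":[0,0,0],"fingers":1},{"dp":[0,-0.03,-0.04],"rotation":[0,0,0],"fingers":1}]' 20
python3 - <<'E'
from h import *
P=arm.camera_params("wrist"); s=arm.observe(); R0=Ro.from_rotvec(s["ee_rot"])
im=arm.get_image("wrist"); cv2.imwrite("pics/w3.png",im)
print(s["position"],s["width"],proj(P,s["position"]+R0.apply([[0,-.0095,0],[0,0,0],[0,.0095,0]])))
im=arm.get_image("scene"); big(im,230,150,420,305,4,"pics/s5.png")
print((proj(arm.camera_params("scene"),s["position"])-[230,150])*4)
E
```

```text
clock: 6.58
position: [0.5074, 0.0789, 0.0701]
ee_rot: [2.168, 2.272, -0.001]
force: [0.6, 0.0, -0.2]
width: 0.157
[0.50742783 0.07894355 0.07005446] 0.15700388339499013 [[318.24923352 260.65362294]
 [318.25939774 278.18830974]
 [318.26927713 295.23162002]]
[[299.20699562 296.50782623]]
```

View pics/w3.png

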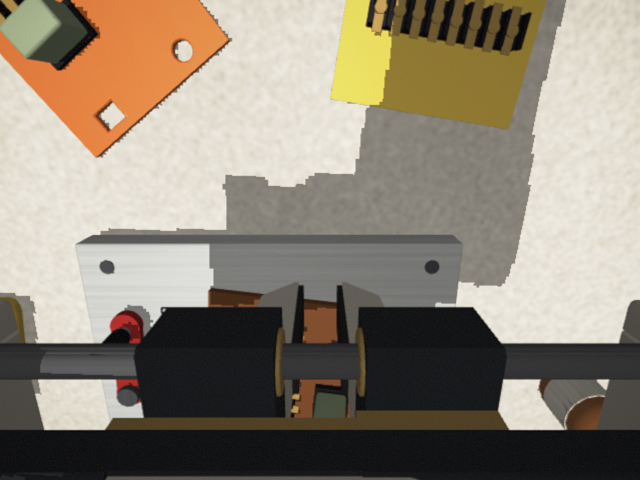

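View pics/s5.png

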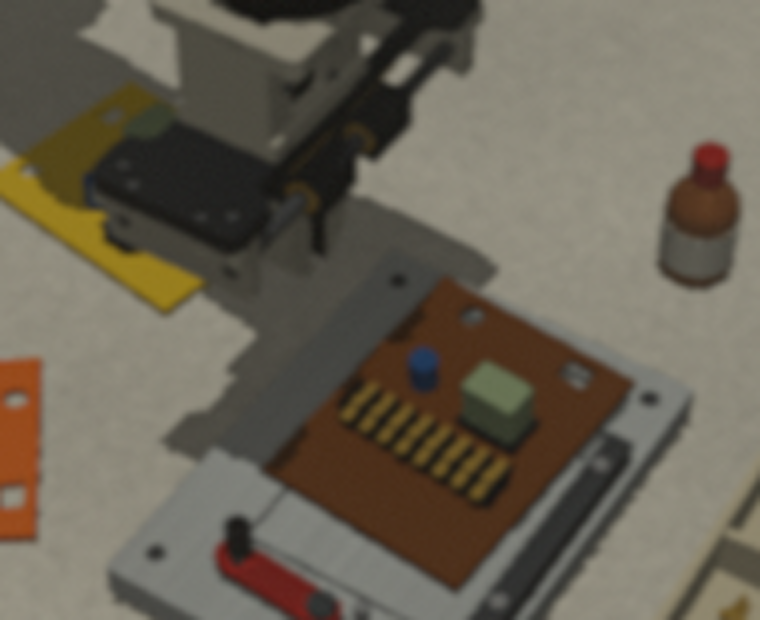

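```bash
python3 -m pendant '[{"dp":[0,0.009,0.0],"rotation":[0,0,0],"fingers":-0.3},{"dp":[0,0.009,0.02],"rotation":[0,0,0],"fingers":-0.3},{"dp":[0,0.009,0.038],"rotation":[0,0,0],"fingers":-0.3},{"dp":[0,0.009,0.043],"rotation":[0,0,0],"fingers":-0.3},{"dp":[0,0.009,0.048],"rotation":[0,0,0],"fingers":-0.3},{"dp":[0,0.009,0.048],"rotation":[0,0,0],"fingers":-0.3}]'
python3 - <<'E'
from h import *
P=arm.camera_params("wrist"); plan([.5,.08,0],92.7)
im=arm.get_image("wrist"); cv2.imwrite("pics/w4.png",im)
im=arm.get_image("scene"); big(im,230,190,420,345,4,"pics/s6.png")
E
```

```text
clock: 7.42
position: [0.5166, 0.0793, 0.0223]
ee_rot: [2.168, 2.272, -0.0]
force: [0.6, -0.4, -0.4]
width: 0.639
dp [ 0.0015 -0.0165  0.0223] rot [ 0.0004  0.0008 -0.0004] toolx [-4.670e-02  9.989e-01 -8.000e-04] tooly [9.989e-01 4.670e-02 4.000e-04] tilt [-8.e-04  4.e-04 -1.e+00] pos [0.5166 0.0793 0.0223] F [ 0.59 -0.37 -0.44] w 0.639 t 7.42
```

View pics/s6.png

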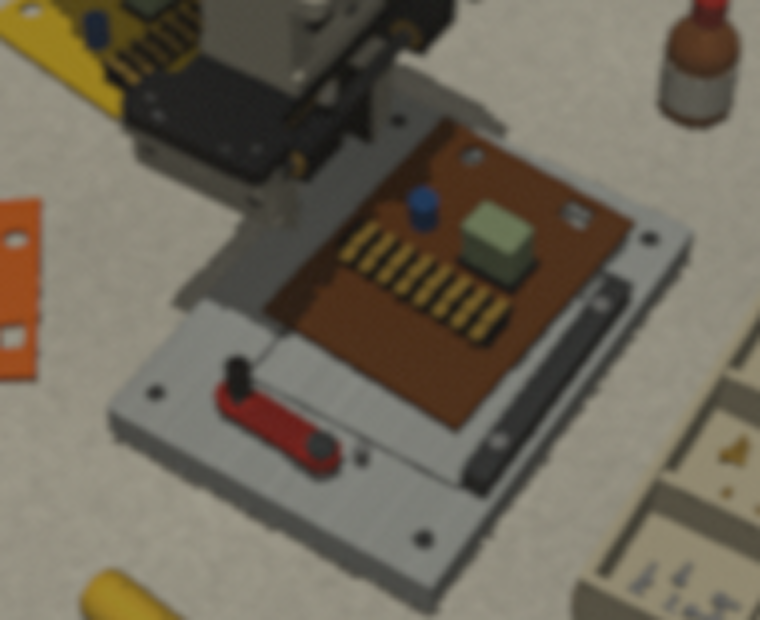

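View pics/w4.png

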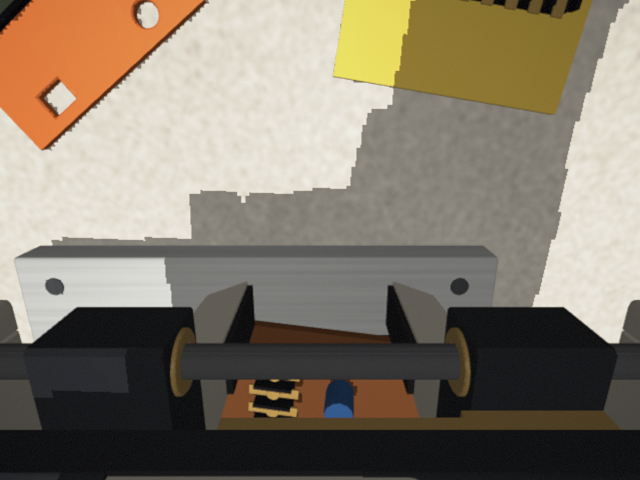

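The reported TCP z is 22 mm, below the 28 mm bed, and there's no contact force. That confirms the real tips are higher than the reported TCP. I'll feel for the bed in small steps.

```bash
python3 -m pendant '[{"dp":[0,0,0.005],"rotation":[0,0,0],"fingers":-0.3},{"dp":[0,0,0.010],"rotation":[0,0,0],"fingers":-0.3},{"dp":[0,0,0.014],"rotation":[0,0,0],"fingers":-0.3},{"dp":[0,0,0.014],"rotation":[0,0,0],"fingers":-0.3}]'
python3 -m pendant '[{"dp":[0,0,0.002],"rotation":[0,0,0],"fingers":-0.3},{"dp":[0,0,0.004],"rotation":[0,0,0],"fingers":-0.3},{"dp":[0,0,0.004],"rotation":[0,0,0],"fingers":-0.3}]'
python3 -m pendant '[{"dp":[0,0,0.002],"rotation":[0,0,0],"fingers":-0.3},{"dp":[0,0,0.003],"rotation":[0,0,0],"fingers":-0.3},{"dp":[0,0,0.003],"rotation":[0,0,0],"fingers":-0.3}]'
```

```text
clock: 8.02
position: [0.5164, 0.0793, 0.0082]
ee_rot: [2.168, 2.272, -0.001]
force: [0.5, -0.8, -0.4]
width: 0.649
clock: 8.4
position: [0.5163, 0.0793, 0.004]
ee_rot: [2.169, 2.272, -0.001]
force: [-0.1, 0.5, 0.2]
width: 0.651
clock: 8.78
position: [0.5162, 0.0792, 0.0009]
ee_rot: [2.168, 2.272, -0.001]
force: [0.5, 0.9, 0.1]
width: 0.65
```

```bash
python3 -m pendant '[{"dp":[0,0,0.001],"rotation":[0,0,0],"fingers":-0.3},{"dp":[0,0,0.002],"rotation":[0,0,0],"fingers":-0.3},{"dp":[0,0,0.002],"rotation":[0,0,0],"fingers":-0.3}]'
python3 - <<'E'
from h import *
im=arm.get_image("scene"); big(im,230,190,420,345,4,"pics/s7.png")
E
```

```text
clock: 9.15
position: [0.5164, 0.0793, 0.0004]
ee_rot: [2.169, 2.272, -0.0]
force: [-6.7, -1.8, 24.0]
width: 0.651
```

View pics/s7.png

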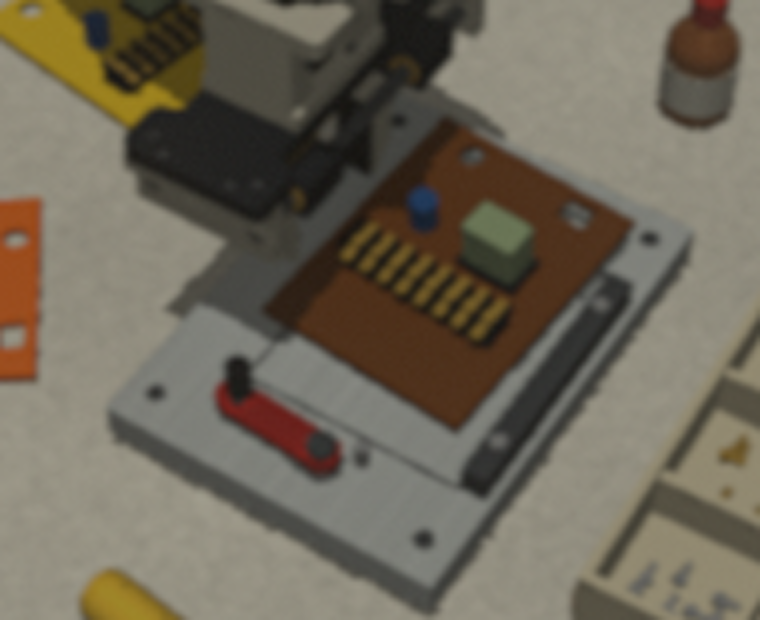

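The tips touch the bed at reported z ≈ 0.0007, so true tip height = reported z + 27 mm. I'll lift 2 mm clear and push toward the rail.

```bash
python3 -m pendant '[{"dp":[0,0,-0.0025],"rotation":[0,0,0],"fingers":-0.3},{"dp":[0,0.002,-0.0025],"rotation":[0,0,0],"fingers":-0.3},{"dp":[0,0.004,-0.0025],"rotation":[0,0,0],"fingers":-0.3},{"dp":[0,0.006,-0.0025],"rotation":[0,0,0],"fingers":-0.3},{"dp":[0,0.007,-0.0025],"rotation":[0,0,0],"fingers":-0.3},{"dp":[0,0.008,-0.0025],"rotation":[0,0,0],"fingers":-0.3},{"dp":[0,0.009,-0.0025],"rotation":[0,0,0],"fingers":-0.3},{"dp":[0,0.010,-0.0025],"rotation":[0,0,0],"fingers":-0.3},{"dp":[0,0.011,-0.0025],"rotation":[0,0,0],"fingers":-0.3},{"dp":[0,0.012,-0.0025],"rotation":[0,0,0],"fingers":-0.3},{"dp":[0,0.013,-0.0025],"rotation":[0,0,0],"fingers":-0.3},{"dp":[0,0.014,-0.0025],"rotation":[0,0,0],"fingers":-0.3},{"dp":[0,0.014,-0.0025],"rotation":[0,0,0],"fingers":-0.3}]'
python3 - <<'E'
from h import *
plan([.5,.08,0],92.7)
im=arm.get_image("scene"); big(im,230,190,420,345,4,"pics/s8.png")
im=arm.get_image("wrist"); cv2.imwrite("pics/w5.png",im)
E
```

```text
clock: 10.82
position: [0.5306, 0.08, 0.0029]
ee_rot: [2.169, 2.272, 0.001]
force: [0.2, 0.4, -0.5]
width: 0.652
dp [ 0.0014 -0.0306  0.0029] rot [ 0.0007  0.0002 -0.0006] toolx [-4.650e-02  9.989e-01 -2.000e-04] tooly [9.989e-01 4.650e-02 7.000e-04] tilt [-2.e-04  7.e-04 -1.e+00] pos [0.5306 0.08   0.0029] F [ 0.22  0.44 -0.53] w 0.652 t 10.82
```

View pics/s8.png

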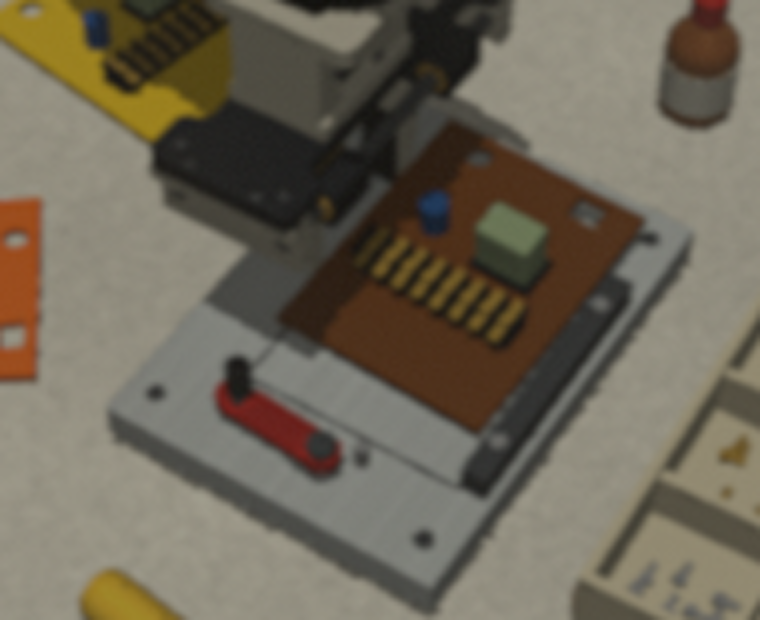

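View pics/w5.png

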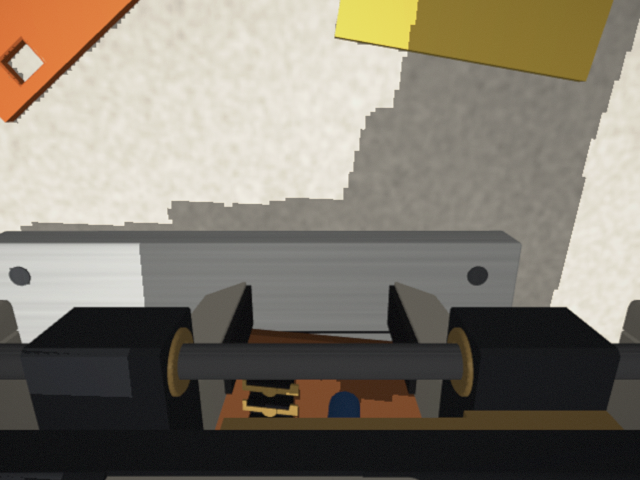

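```bash
python3 -m pendant '[{"dp":[0,0.001,0],"rotation":[0,0,0],"fingers":-0.3},{"dp":[0,0.002,0],"rotation":[0,0,0],"fingers":-0.3},{"dp":[0,0.003,0],"rotation":[0,0,0],"fingers":-0.3},{"dp":[0,0.004,0],"rotation":[0,0,0],"fingers":-0.3},{"dp":[0,0.004,0],"rotation":[0,0,0],"fingers":-0.3}]'
python3 -m pendant '[{"dp":[0,0.001,0],"rotation":[0,0,0],"fingers":-0.3},{"dp":[0,0.002,0],"rotation":[0,0,0],"fingers":-0.3},{"dp":[0,0.002,0],"rotation":[0,0,0],"fingers":-0.3}]'
python3 - <<'E'
from h import *
plan([.5,.08,0],92.7)
im=arm.get_image("scene"); big(im,230,190,420,345,4,"pics/s9.png")
im=arm.get_image("wrist"); cv2.imwrite("pics/w6.png",im)
E
```

```text
clock: 11.55
position: [0.5341, 0.08, 0.0028]
ee_rot: [2.169, 2.272, -0.001]
force: [-2.9, -1.2, 0.1]
width: 0.653
clock: 11.92
position: [0.5345, 0.0798, 0.0025]
ee_rot: [-2.169, -2.271, 0.004]
force: [-7.1, -2.6, 2.8]
width: 0.65
dp [ 0.0018 -0.0345  0.0026] rot [-0.003   0.0006 -0.001 ] toolx [-4.610e-02  9.989e-01 -6.000e-04] tooly [ 0.9989  0.0461 -0.003 ] tilt [-6.e-04 -3.e-03 -1.e+00] pos [0.5345 0.0798 0.0025] F [-7.14 -2.56  2.77] w 0.65 t 11.93
```

View pics/s9.png

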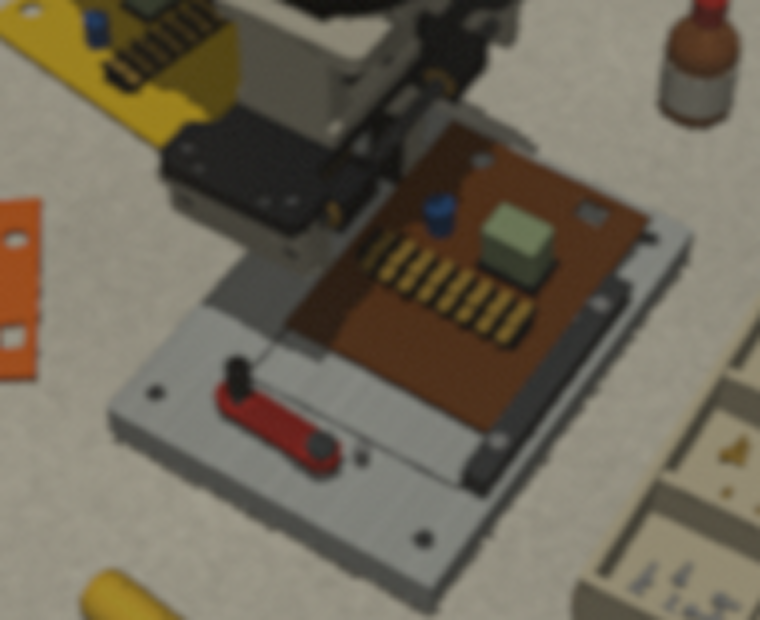

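View pics/w6.png

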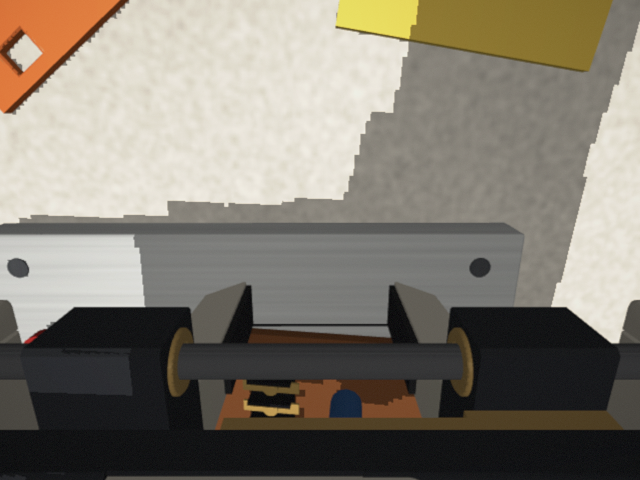

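The plate is against the rail: motion stopped at 7 N, and in the scene view its edge runs parallel to the rail. Next I'll back off, lift and work out the move to the +y edge.

```bash
python3 -m pendant '[{"dp":[0,-0.01,0],"rotation":[0,0,0],"fingers":-0.3},{"dp":[0,-0.02,-0.02],"rotation":[0,0,0],"fingers":-0.3},{"dp":[0,-0.02,-0.08],"rotation":[0,0,0],"fingers":-0.3},{"dp":[0,-0.02,-0.1],"rotation":[0,0,0],"fingers":-0.3},{"dp":[0,-0.02,-0.1],"rotation":[0,0,0],"fingers":-0.3}]'
python3 - <<'E'
from h import *
plan([.596,.171,.10],2.7); print(arm.observe()["joints"])
np.save("w7.npy",arm.camera_params("wrist"),allow_pickle=True)
im=arm.get_image("wrist"); cv2.imwrite("pics/w7.png",im)
E
```

```text
clock: 12.65
position: [0.5166, 0.0797, 0.1045]
ee_rot: [2.168, 2.272, 0.003]
force: [0.1, 0.4, -0.5]
width: 0.649
dp [0.0875 0.0836 0.0048] rot [ 1.1000e-03 -2.4000e-03  1.5703e+00] toolx [-4.660e-02  9.989e-01  8.000e-04] tooly [0.9989 0.0466 0.0022] tilt [ 8.0e-04  2.2e-03 -1.0e+00] pos [0.5166 0.0797 0.1045] F [ 0.11  0.37 -0.48] w 0.649 t 12.65
[-0.45739105  0.37609022  0.26501243  1.95486103 -0.1320292   0.82464436
  1.49692754]
```

View pics/w7.png

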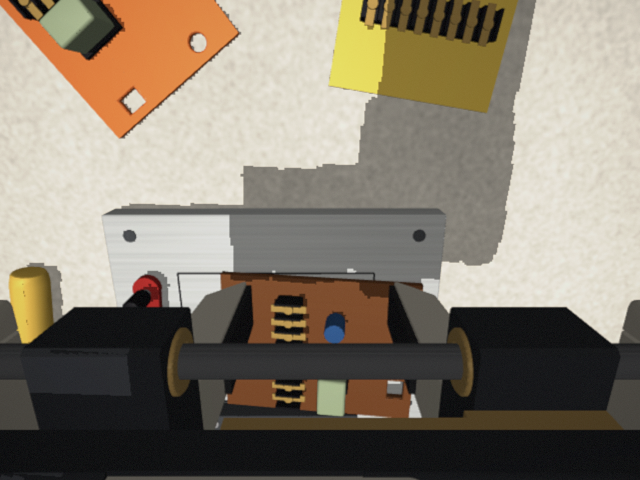

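```bash
python3 -m pendant '[{"dp":[0.03,0,0],"rotation":[0,0,0.18],"fingers":-0.3},{"dp":[0.06,0.01,0],"rotation":[0,0,0.36],"fingers":-0.3},{"dp":[0.09,0.02,0],"rotation":[0,0,0.54],"fingers":-0.3},{"dp":[0.09,0.04,0],"rotation":[0,0,0.72],"fingers":-0.3},{"dp":[0.09,0.06,0],"rotation":[0,0,0.9],"fingers":-0.3},{"dp":[0.09,0.08,0],"rotation":[0,0,1.08],"fingers":-0.3},{"dp":[0.09,0.084,0],"rotation":[0,0,1.26],"fingers":-0.3},{"dp":[0.09,0.084,0],"rotation":[0,0,1.44],"fingers":-0.3},{"dp":[0.09,0.084,0],"rotation":[0,0,1.57],"fingers":-0.3},{"dp":[0.09,0.084,0],"rotation":[0,0,1.57],"fingers":-0.3},{"dp":[0.09,0.084,0],"rotation":[0,0,1.57],"fingers":-0.3}]'
python3 - <<'E'
from h import *
plan([.596,.171,.0028],2.7); print(arm.observe()["joints"])
np.save("w8.npy",arm.camera_params("wrist"),allow_pickle=True)
im=arm.get_image("wrist"); cv2.imwrite("pics/w8.png",im)
im=arm.get_image("scene"); big(im,230,160,470,340,3.3,"pics/s10.png")
E
```

```text
clock: 14.08
position: [0.5949, 0.1731, 0.1024]
ee_rot: [3.14, 0.079, -0.002]
force: [1.0, 0.0, -0.5]
width: 0.648
dp [0.0011 0.0021 0.0996] rot [0.0004 0.0012 0.0033] toolx [ 0.9987  0.0504 -0.0012] tooly [ 5.040e-02 -9.987e-01  4.000e-04] tilt [-1.2e-03  4.0e-04 -1.0e+00] pos [0.5949 0.1731 0.1024] F [ 0.95  0.01 -0.51] w 0.648 t 14.07
[-0.79961966  0.58203788  0.65284544  1.73555132 -0.41707103  0.9681318
  0.06574186]
```

View pics/w8.png

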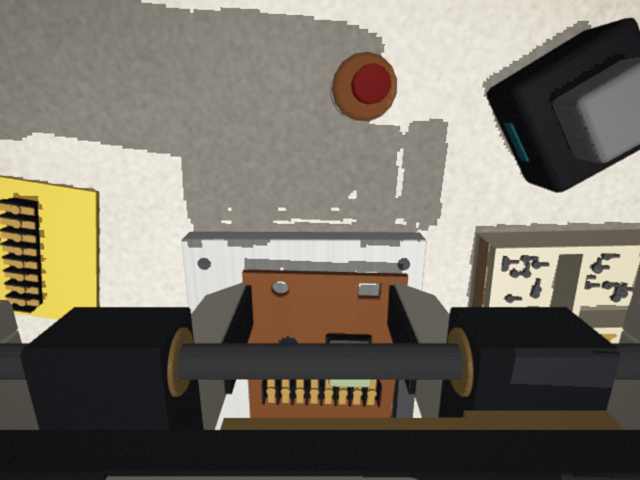

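View pics/s10.png

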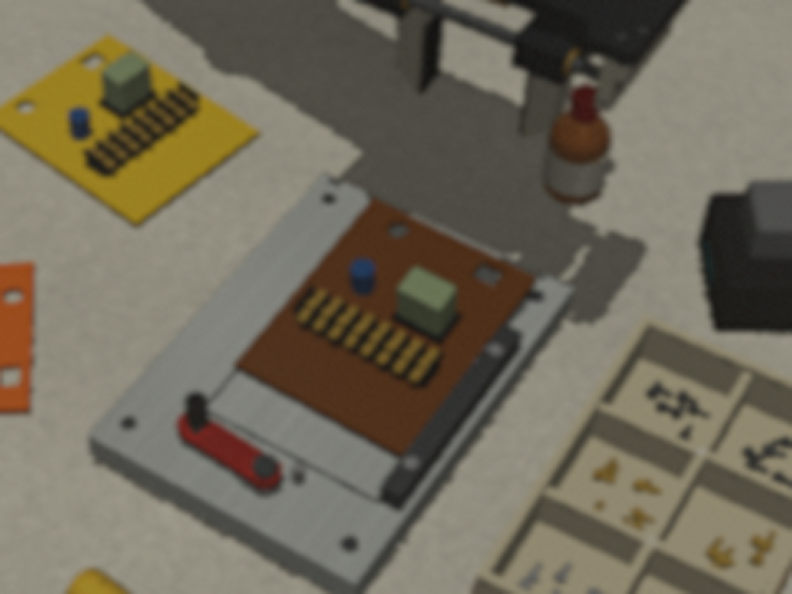

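Run:
```python
from h import *
im=cv2.imread("pics/w8.png"); big(im,175,225,445,345,2.9,"pics/w8c.png")
```

```text
(no output)
```

View pics/w8c.png

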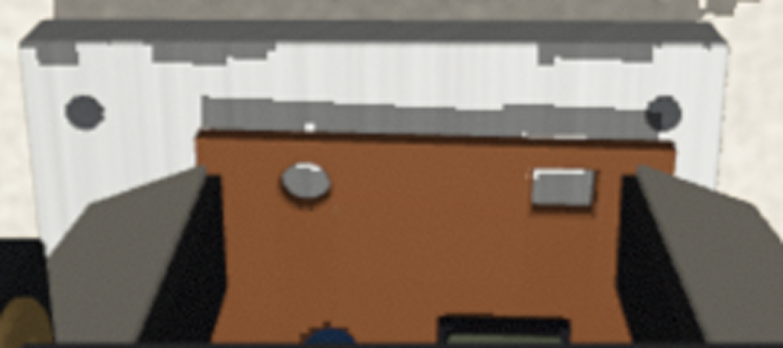

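Run:
```python
from h import *
P=np.load("w8.npy",allow_pickle=True).item()
f=lambda L:(np.array(L,float)+.5)/2.9-.5+np.array((175,225))
W=ray(P,f([(21,44),(727,44)]),.028); print(W, np.linalg.norm(W[1]-W[0]))
d=W[1]-W[0]; th=np.arctan2(d[1],d[0]); print("jig yaw",np.degrees(th))
R=np.array([[np.cos(th),-np.sin(th)],[np.sin(th),np.cos(th)]])
t=W[:,:2].mean(0)-R@[-.013,.118]; print("jig",t)
Q=ray(P,f([(197,136),(675,149)]),.0455); print(np.linalg.norm(Q[1]-Q[0]),(R.T@(Q[:,:2]-t).T).T*1e3)
d=Q[1]-Q[0];print("plate yaw",np.degrees(np.arctan2(d[1],d[0])))
```

```text
[[0.50062086 0.1653576  0.028     ]
 [0.66784174 0.17402163 0.028     ]] 0.1674451757430958
jig yaw 2.9659490614062305
jig [0.6033195  0.05252033]
0.10872539450149518 [[-52.62944642 101.78838122]
 [ 56.04948691  98.61019631]]
plate yaw 1.2908801827456078
```

```bash
python3 -m pendant '[{"dp":[0.001,0,0.05],"rotation":[0,0,0],"fingers":-0.3},{"dp":[0.001,0,0.085],"rotation":[0,0,0],"fingers":-0.3},{"dp":[0.001,0,0.097],"rotation":[0,0,0],"fingers":-0.3},{"dp":[0.001,0,0.0995],"rotation":[0,0,0],"fingers":-0.3},{"dp":[0.001,0.003,0.0995],"rotation":[0,0,0],"fingers":-0.3},{"dp":[0.001,0.006,0.0995],"rotation":[0,0,0],"fingers":-0.3},{"dp":[0.001,0.008,0.0995],"rotation":[0,0,0],"fingers":-0.3},{"dp":[0.001,0.010,0.0995],"rotation":[0,0,0],"fingers":-0.3},{"dp":[0.001,0.012,0.0995],"rotation":[0,0,0],"fingers":-0.3},{"dp":[0.001,0.014,0.0995],"rotation":[0,0,0],"fingers":-0.3},{"dp":[0.001,0.016,0.0995],"rotation":[0,0,0],"fingers":-0.3},{"dp":[0.001,0.018,0.0995],"rotation":[0,0,0],"fingers":-0.3},{"dp":[0.001,0.020,0.0995],"rotation":[0,0,0],"fingers":-0.3},{"dp":[0.001,0.020,0.0995],"rotation":[0,0,0],"fingers":-0.3}]'
python3 - <<'E'
from h import *
plan([.596,.171,.0028],2.9)
im=arm.get_image("wrist"); cv2.imwrite("pics/w9.png",im)
im=arm.get_image("scene"); big(im,230,160,470,340,3.3,"pics/s11.png")
E
```

```text
clock: 15.92
position: [0.5973, 0.1527, 0.0034]
ee_rot: [3.14, 0.077, -0.0]
force: [-0.4, -0.3, 0.3]
width: 0.648
dp [-0.0004 -0.0183  0.0006] rot [ 0.0003  0.0003 -0.0018] toolx [ 9.988e-01  4.880e-02 -3.000e-04] tooly [ 4.880e-02 -9.988e-01  3.000e-04] tilt [-3.e-04  3.e-04 -1.e+00] pos [0.5973 0.1527 0.0034] F [-0.35 -0.3   0.31] w 0.648 t 15.93
```

View pics/w9.png

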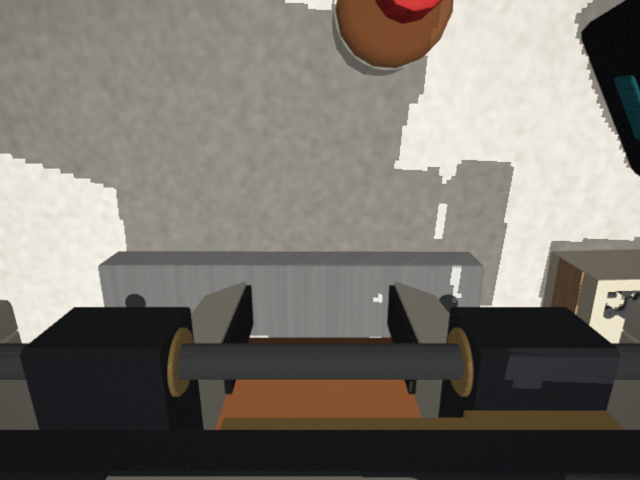

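View pics/s11.png

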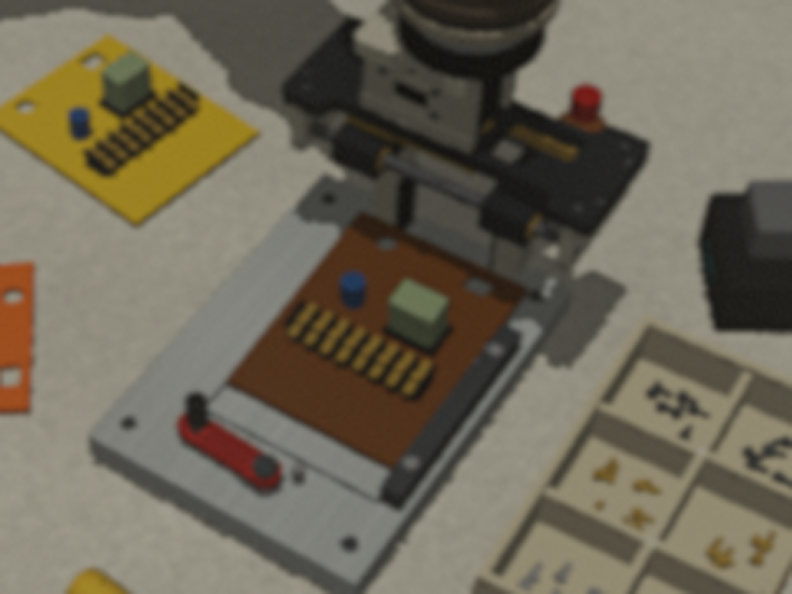

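```bash
python3 -m pendant '[{"dp":[0,0.002,0.0006],"rotation":[0,0,0],"fingers":-0.3},{"dp":[0,0.004,0.0006],"rotation":[0,0,0],"fingers":-0.3},{"dp":[0,0.006,0.0006],"rotation":[0,0,0],"fingers":-0.3},{"dp":[0,0.008,0.0006],"rotation":[0,0,0],"fingers":-0.3},{"dp":[0,0.010,0.0006],"rotation":[0,0,0],"fingers":-0.3},{"dp":[0,0.012,0.0006],"rotation":[0,0,0],"fingers":-0.3},{"dp":[0,0.014,0.0006],"rotation":[0,0,0],"fingers":-0.3},{"dp":[0,0.014,0.0006],"rotation":[0,0,0],"fingers":-0.3}]'
python3 - <<'E'
from h import *
plan([.596,.171,.0028],2.9)
im=arm.get_image("scene"); big(im,230,160,470,340,3.3,"pics/s12.png")
im=arm.get_image("wrist"); cv2.imwrite("pics/w10.png",im)
E
```

```text
clock: 17.02
position: [0.598, 0.1385, 0.0029]
ee_rot: [3.14, 0.076, -0.0]
force: [0.5, 0.0, 0.6]
width: 0.648
dp [-0.0005 -0.0326  0.0001] rot [ 0.0005  0.0001 -0.002 ] toolx [ 9.988e-01  4.860e-02 -1.000e-04] tooly [ 4.860e-02 -9.988e-01  5.000e-04] tilt [-1.e-04  5.e-04 -1.e+00] pos [0.598  0.1385 0.0029] F [0.49 0.03 0.6 ] w 0.648 t 17.02
```

View pics/s12.png

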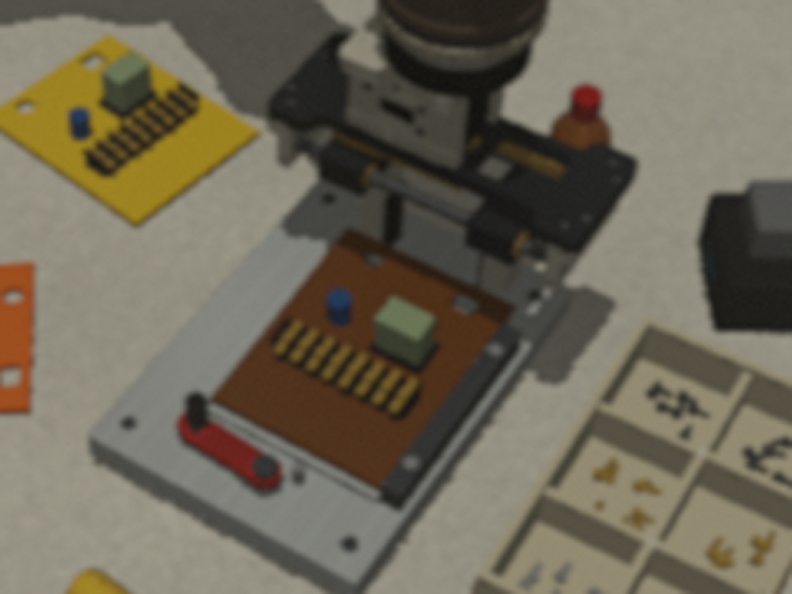

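View pics/w10.png

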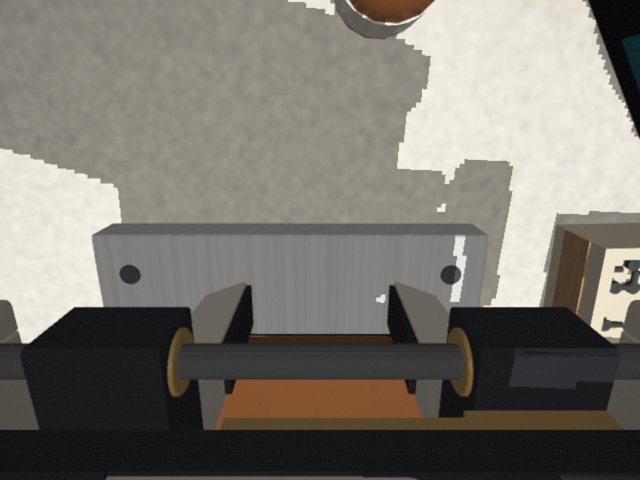

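```bash
python3 -m pendant '[{"dp":[0,0.001,0],"rotation":[0,0,0],"fingers":-0.3},{"dp":[0,0.002,0],"rotation":[0,0,0],"fingers":-0.3},{"dp":[0,0.003,0],"rotation":[0,0,0],"fingers":-0.3},{"dp":[0,0.003,0],"rotation":[0,0,0],"fingers":-0.3}]'
python3 - <<'E'
from h import *
plan([.596,.171,.0028],2.9)
im=arm.get_image("scene"); big(im,270,200,400,310,6,"pics/s13.png")
E
```

```text
clock: 17.62
position: [0.5983, 0.1354, 0.003]
ee_rot: [3.14, 0.076, 0.0]
force: [-0.6, -0.3, 0.4]
width: 0.65
dp [-0.0006 -0.0357  0.0001] rot [ 0.0006 -0.0001 -0.002 ] toolx [9.988e-01 4.850e-02 1.000e-04] tooly [ 4.850e-02 -9.988e-01  6.000e-04] tilt [ 1.e-04  6.e-04 -1.e+00] pos [0.5983 0.1354 0.003 ] F [-0.6  -0.3   0.37] w 0.65 t 17.62
```

View pics/s13.png

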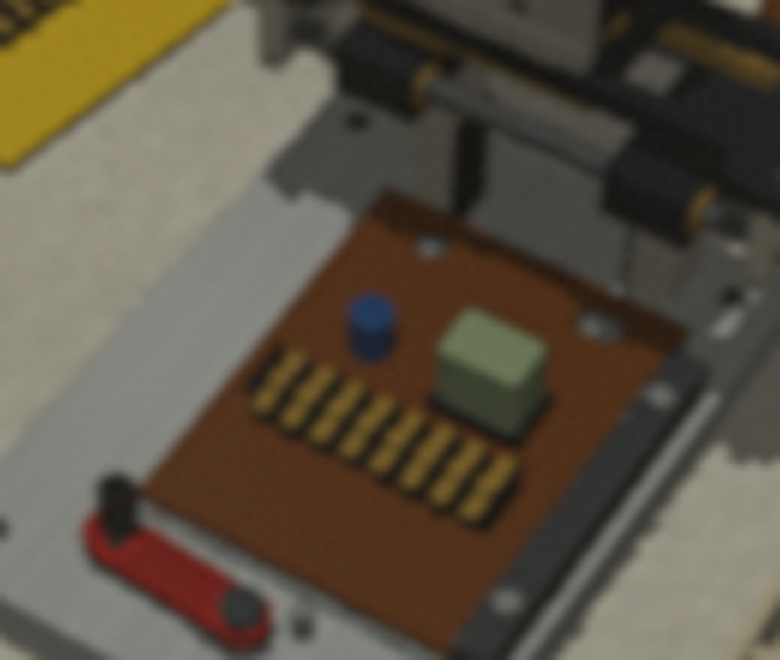

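```bash
python3 -m pendant '[{"dp":[0,0.001,0],"rotation":[0,0,0],"fingers":-0.3},{"dp":[0,0.0015,0],"rotation":[0,0,0],"fingers":-0.3},{"dp":[0,0.0015,0],"rotation":[0,0,0],"fingers":-0.3}]'
python3 -m pendant '[{"dp":[0,0.001,0],"rotation":[0,0,0],"fingers":-0.3},{"dp":[0,0.0015,0],"rotation":[0,0,0],"fingers":-0.3},{"dp":[0,0.0015,0],"rotation":[0,0,0],"fingers":-0.3}]'
python3 - <<'E'
from h import *
plan([.596,.171,.0028],2.9)
im=arm.get_image("scene"); big(im,270,200,400,310,6,"pics/s14.png")
E
```

```text
clock: 18.05
position: [0.5984, 0.1338, 0.003]
ee_rot: [3.14, 0.076, 0.0]
force: [-1.2, -0.3, 0.5]
width: 0.647
clock: 18.42
position: [0.5985, 0.1324, 0.003]
ee_rot: [3.14, 0.076, 0.0]
force: [-0.4, 1.5, 0.1]
width: 0.648
dp [-0.0006 -0.0386  0.0002] rot [ 0.0005 -0.0001 -0.002 ] toolx [9.988e-01 4.860e-02 1.000e-04] tooly [ 4.860e-02 -9.988e-01  5.000e-04] tilt [ 1.e-04  5.e-04 -1.e+00] pos [0.5985 0.1324 0.003 ] F [-0.37  1.5   0.07] w 0.648 t 18.43
```

View pics/s14.png

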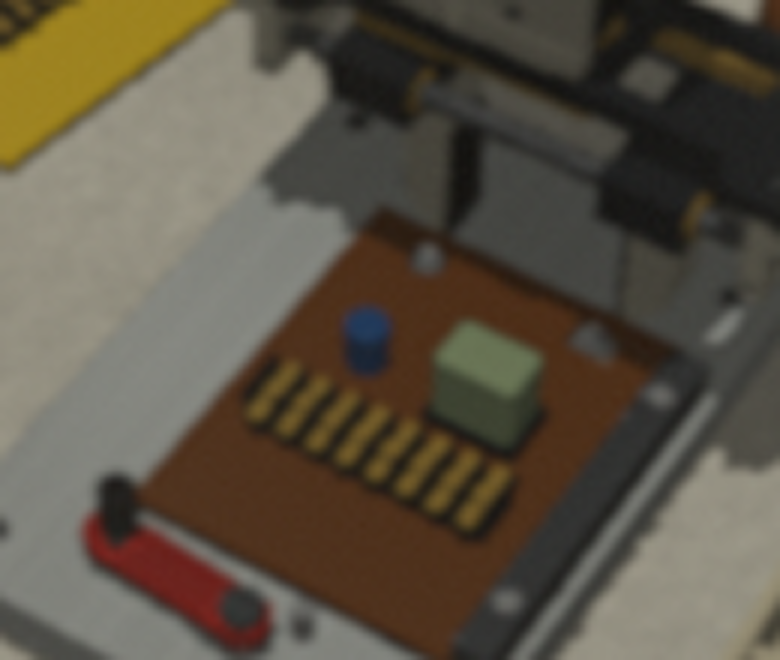

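```bash
python3 -m pendant '[{"dp":[0,-0.006,0],"rotation":[0,0,0],"fingers":-0.3},{"dp":[0,-0.015,0],"rotation":[0,0,0],"fingers":-0.3},{"dp":[0,-0.015,-0.04],"rotation":[0,0,0],"fingers":-0.3},{"dp":[0,-0.015,-0.1],"rotation":[0,0,0],"fingers":-0.3},{"dp":[0,-0.015,-0.1],"rotation":[0,0,0],"fingers":-0.3},{"dp":[0,-0.015,-0.1],"rotation":[0,0,0],"fingers":-0.3}]'
python3 - <<'E'
from h import *
plan([.596,.171,.0028],2.9)
np.save("w11.npy",arm.camera_params("wrist"),allow_pickle=True)
im=arm.get_image("wrist"); cv2.imwrite("pics/w11.png",im);big(im,155,200,445,370,2.7,"pics/w11c.png")
im=arm.get_image("scene"); big(im,260,200,410,310,5,"pics/s15.png")
E
```

```text
clock: 19.23
position: [0.5974, 0.1483, 0.1029]
ee_rot: [3.141, 0.078, 0.0]
force: [-0.2, -0.1, 0.1]
width: 0.649
dp [-0.0003 -0.0227  0.1001] rot [ 0.     -0.     -0.0012] toolx [0.9988 0.0494 0.    ] tooly [ 0.0494 -0.9988  0.    ] tilt [ 0.  0. -1.] pos [0.5974 0.1483 0.1029] F [-0.21 -0.08  0.1 ] w 0.649 t 19.23
```

View pics/w11c.png

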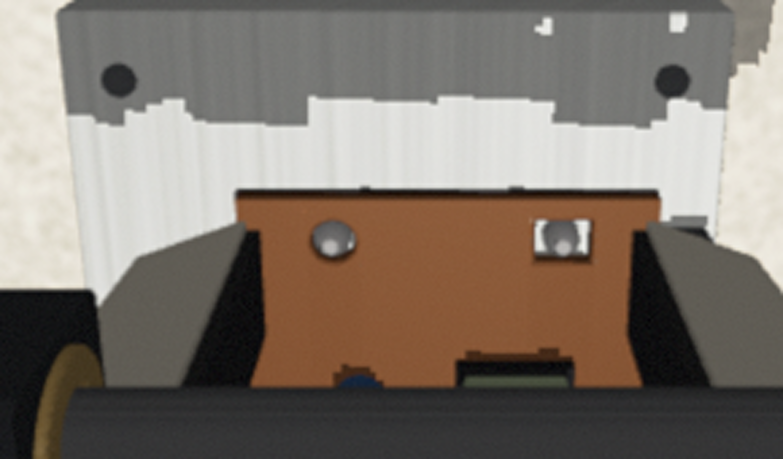

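View pics/s15.png

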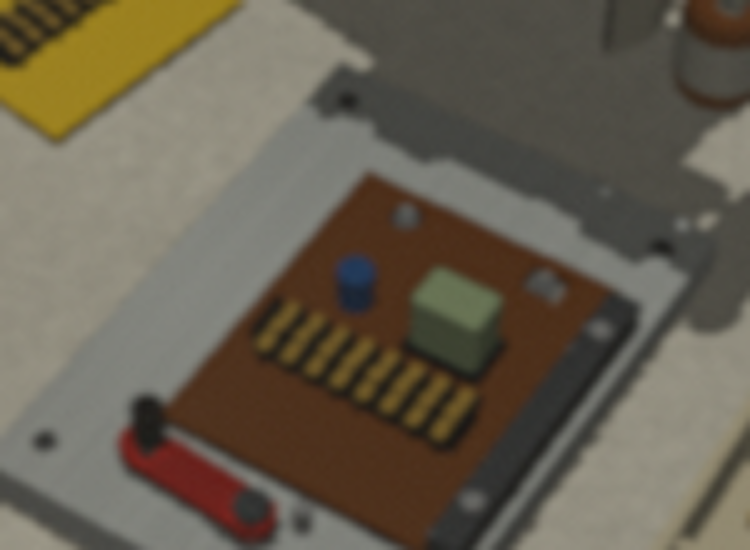

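Both pin noses show through their holes. I'll check seating numerically and work out the keeper move.

Run:
```python
from h import *
P=np.load("w11.npy",allow_pickle=True).item()
f=lambda L:(np.array(L,float)+.5)/2.7-.5+np.array((155,200))
W=ray(P,f([(58,12),(733,12)]),.028); print("bed len",np.linalg.norm(W[1]-W[0]))
d=W[1]-W[0]; th=np.arctan2(d[1],d[0])
R=np.array([[np.cos(th),-np.sin(th)],[np.sin(th),np.cos(th)]]); t=W[:,:2].mean(0)-R@[-.013,.118]; print("jig",t,np.degrees(th))
J=lambda Q:(R.T@(Q[:,:2]-t).T).T*1e3
for z in(.033,.038):
  Q=ray(P,f([(236,197),(659,198)]),z); print(z,np.linalg.norm(Q[1]-Q[0])*1e3,J(Q))
print("pins(nose .037)",J(ray(P,f([(332,247),(563,247)]),.037)),"holes top .033",J(ray(P,f([(334,240),(562,240)]),.033)))
# keeper plan
t=np.array([.602,.0527]);a=np.radians(2.75);R=np.array([[np.cos(a),-np.sin(a)],[np.sin(a),np.cos(a)]])
for tq in (1.75,1.5,1.25,1,.75,.5,.25,0):
    k=np.array([-.045*np.sin(tq),-.092+.045*np.cos(tq)]); c=k-.017*np.array([1,1])/2**.5
    print(tq,"knob",k.round(4),"push c jig",c.round(4),"world",(R@c+t).round(4))
S=arm.camera_params("top"); im=arm.get_image("top"); big(im,330,190,400,260,8,"pics/t5.png")
```

```text
bed len 0.1674580949848765
jig [0.60316818 0.05264348] 2.8797981618975945
0.033 108.72811896980632 [[-54.43358018  70.48330651]
 [ 54.29422638  70.22266464]]
0.038 106.59944702766076 [[-53.37270183  72.60358186]
 [ 53.22643891  72.34804282]]
pins(nose .037) [[-29.74058286  58.29211496]
 [ 29.59965258  58.30430509]] holes top .033 [[-29.62440377  58.37695202]
 [ 29.74862343  58.38876003]]
1.75 knob [-0.0443 -0.1   ] push c jig [-0.0563 -0.112 ] world [ 0.5511 -0.0619]
1.5 knob [-0.0449 -0.0888] push c jig [-0.0569 -0.1008] world [ 0.55   -0.0508]
1.25 knob [-0.0427 -0.0778] push c jig [-0.0547 -0.0898] world [ 0.5516 -0.0397]
1 knob [-0.0379 -0.0677] push c jig [-0.0499 -0.0797] world [ 0.556  -0.0293]
0.75 knob [-0.0307 -0.0591] push c jig [-0.0427 -0.0711] world [ 0.5628 -0.0204]
0.5 knob [-0.0216 -0.0525] push c jig [-0.0336 -0.0645] world [ 0.5715 -0.0134]
0.25 knob [-0.0111 -0.0484] push c jig [-0.0232 -0.0604] world [ 0.5818 -0.0088]
0 knob [-0.    -0.047] push c jig [-0.012 -0.059] world [ 0.5928 -0.0068]
```

View pics/t5.png

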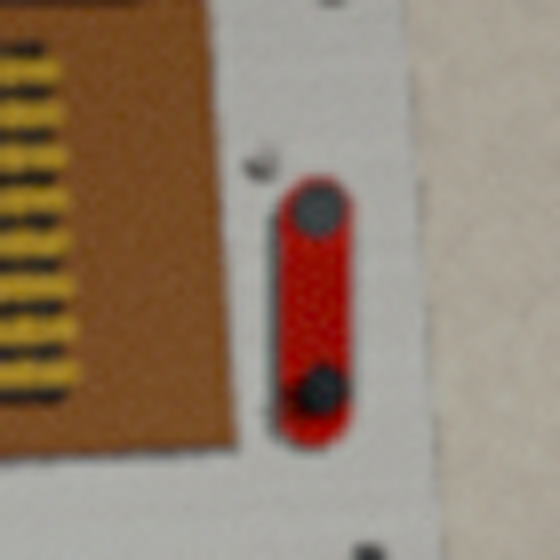

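The plate is seated: the holes are within 0.5 mm of the pins, and its top measures 109 mm wide against the true 110 at seated height. The keeper is at about 1.5 rad. Next I'll move, jaws shut and turned 45°, to behind the knob.

Run:
```python
from h import *
plan([.5432,-.0594,.10],-42.2)
```

```text
dp [-0.0636  0.2042  0.002 ] rot [0.0019 0.0016 0.7854] toolx [ 0.9988  0.0489 -0.0021] tooly [ 0.0489 -0.9988  0.0011] tilt [-0.0021  0.0011 -1.    ] pos [0.5967 0.1477 0.1017] F [0.34 0.27 0.33] w 0.649 t 19.38
```

```bash
python3 -m pendant '[{"dp":[-0.015,0.05,0],"rotation":[0,0,0.16],"fingers":1},{"dp":[-0.03,0.1,0],"rotation":[0,0,0.32],"fingers":1},{"dp":[-0.047,0.15,0],"rotation":[0,0,0.48],"fingers":1},{"dp":[-0.0636,0.2042,0],"rotation":[0,0,0.64],"fingers":1},{"dp":[-0.0636,0.2042,0],"rotation":[0,0,0.785],"fingers":1},{"dp":[-0.0636,0.2042,0],"rotation":[0,0,0.785],"fingers":1},{"dp":[-0.0636,0.2042,0],"rotation":[0,0,0.785],"fingers":1},{"dp":[-0.0636,0.2042,0],"rotation":[0,0,0.785],"fingers":1}]'
python3 - <<'E'
from h import *
plan([.5432,-.0594,.024],-42.2); print(arm.observe()["joints"])
np.save("w12.npy",arm.camera_params("wrist"),allow_pickle=True)
im=arm.get_image("wrist"); cv2.imwrite("pics/w12.png",im)
im=arm.get_image("scene"); big(im,230,200,410,330,4.4,"pics/s16.png")
E
```

```text
clock: 20.38
position: [0.5432, -0.0586, 0.1017]
ee_rot: [2.931, -1.125, -0.003]
force: [-0.2, 0.1, -0.4]
width: 0.005
dp [0.0006 0.0004 0.0777] rot [0.0025 0.0012 0.0037] toolx [ 0.7433 -0.669  -0.0012] tooly [-0.669  -0.7433  0.0025] tilt [-0.0012  0.0025 -1.    ] pos [ 0.5432 -0.0586  0.1017] F [-0.19  0.11 -0.41] w 0.005 t 20.38
[-0.60732669  0.53734789  0.8903653   1.928914   -0.51916506  0.92553153
 -0.1929468 ]
```

View pics/w12.png

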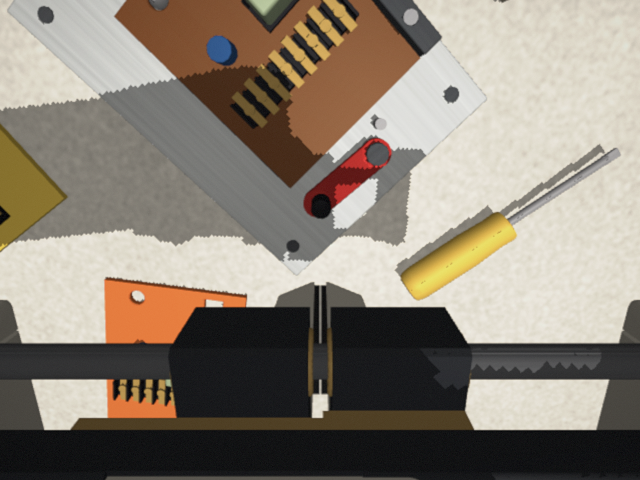

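View pics/s16.png

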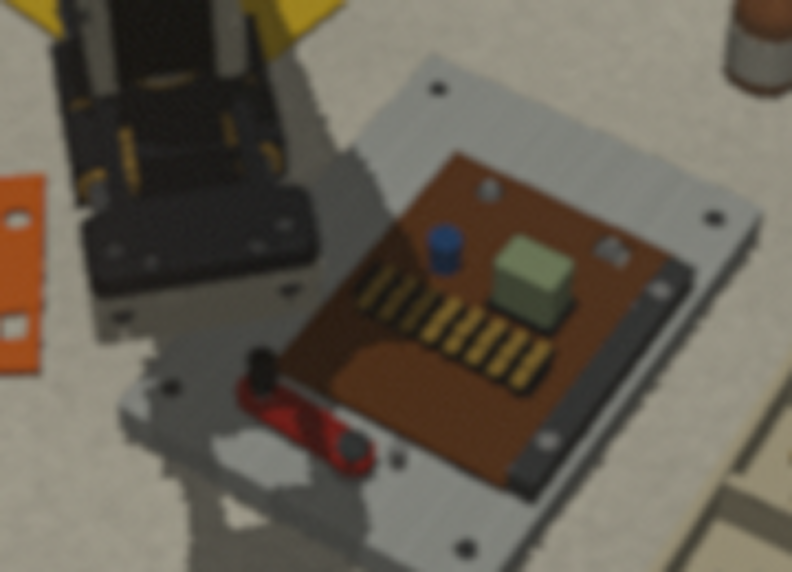

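Run:
```python
from h import *
P=np.load("w12.npy",allow_pickle=True).item()
k=ray(P,[[320,204]],.0645)[0]; pv=ray(P,[[377,153]],.0405)[0]
s=arm.observe(); R0=Ro.from_rotvec(s["ee_rot"])
print(k,pv,np.linalg.norm((k-pv)[:2]))
t=np.array([.6028,.0526]);a=np.radians(2.8);R=np.array([[np.cos(a),-np.sin(a)],[np.sin(a),np.cos(a)]])
print("knob jig",R.T@(k[:2]-t),"pivot",R.T@(pv[:2]-t)); d=R.T@(k-pv)[:2]; print("theta",np.arctan2(-d[0],d[1]))
print("knob in tool",R0.inv().apply(k-s["position"]))
for tq in (1.5,1.25,1,.75,.5,.25,0,-.1):
    kk=np.array([-.045*np.sin(tq),-.092+.045*np.cos(tq)]); c=kk-.017*np.array([1,1])/2**.5
    w=np.r_[R@c+t,s["position"][2]]; print(tq,R0.inv().apply(w-s["position"]).round(4)[:2])
```

```text
[ 0.56392918 -0.03542568  0.0645    ] [ 0.60729154 -0.03915192  0.0405    ] 0.04352216855676695
knob jig [-0.04312444 -0.08602176] pivot [ 4.12047760e-06 -9.18617928e-02]
theta 1.4362050432334041
knob in tool [-0.00030195 -0.03135068  0.03734238]
1.5 [ 0.0003 -0.011 ]
1.25 [-0.0059 -0.0204]
1 [-0.0096 -0.031 ]
0.75 [-0.0106 -0.0421]
0.5 [-0.0087 -0.0532]
0.25 [-0.0042 -0.0635]
0 [ 0.0027 -0.0723]
-0.1 [ 0.006  -0.0754]
```

```bash
python3 -m pendant '[{"dp":[0,0,0.04],"rotation":[0,0,0],"fingers":1},{"dp":[0,0,0.07],"rotation":[0,0,0],"fingers":1},{"dp":[0,0,0.078],"rotation":[0,0,0],"fingers":1},{"dp":[0,-0.004,0.078],"rotation":[0,0,0],"fingers":1},{"dp":[0,-0.008,0.078],"rotation":[0,0,0],"fingers":1},{"dp":[0,-0.011,0.078],"rotation":[0,0,0],"fingers":1},{"dp":[-0.003,-0.016,0.078],"rotation":[0,0,0],"fingers":1},{"dp":[-0.006,-0.020,0.078],"rotation":[0,0,0],"fingers":1},{"dp":[-0.008,-0.025,0.078],"rotation":[0,0,0],"fingers":1},{"dp":[-0.010,-0.031,0.078],"rotation":[0,0,0],"fingers":1},{"dp":[-0.010,-0.031,0.078],"rotation":[0,0,0],"fingers":1}]'
python3 - <<'E'
from h import *
plan([.5432,-.0594,.024],-42.2)
im=arm.get_image("wrist"); cv2.imwrite("pics/w13.png",im)
E
```

```text
clock: 21.85
position: [0.557, -0.0283, 0.0238]
ee_rot: [2.932, -1.125, -0.002]
force: [0.2, -0.0, 0.5]
width: 0.003
dp [ 0.0106  0.0323 -0.0002] rot [0.0018 0.0008 0.0037] toolx [ 0.7433 -0.669  -0.0008] tooly [-0.669  -0.7433  0.0018] tilt [-8.0e-04  1.8e-03 -1.0e+00] pos [ 0.557  -0.0283  0.0238] F [ 0.17 -0.05  0.49] w 0.003 t 21.85
```

View pics/w13.png

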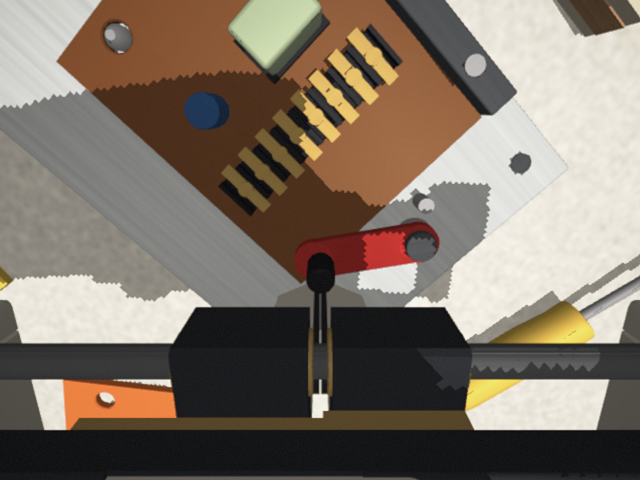

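```bash
python3 -m pendant '[{"dp":[-0.0005,-0.004,0],"rotation":[0,0,0],"fingers":1},{"dp":[-0.001,-0.008,0],"rotation":[0,0,0],"fingers":1},{"dp":[-0.001,-0.011,0],"rotation":[0,0,0],"fingers":1},{"dp":[-0.0005,-0.015,0],"rotation":[0,0,0],"fingers":1},{"dp":[0,-0.019,0],"rotation":[0,0,0],"fingers":1},{"dp":[0.001,-0.022,0],"rotation":[0,0,0],"fingers":1},{"dp":[0.003,-0.027,0],"rotation":[0,0,0],"fingers":1},{"dp":[0.0055,-0.0325,0],"rotation":[0,0,0],"fingers":1},{"dp":[0.008,-0.0355,0],"rotation":[0,0,0],"fingers":1},{"dp":[0.0105,-0.0385,0],"rotation":[0,0,0],"fingers":1},{"dp":[0.0105,-0.0385,0],"rotation":[0,0,0],"fingers":1}]'
python3 - <<'E'
from h import *
plan([.5432,-.0594,.024],-42.2)
im=arm.get_image("wrist"); cv2.imwrite("pics/w14.png",im)
E
```

```text
clock: 23.28
position: [0.591, -0.0071, 0.0238]
ee_rot: [2.932, -1.125, -0.001]
force: [-1.3, 0.8, 0.2]
width: 0.003
dp [-0.0006  0.0708 -0.0001] rot [0.0015 0.     0.0034] toolx [ 0.7431 -0.6692 -0.    ] tooly [-0.6692 -0.7431  0.0015] tilt [-0.      0.0015 -1.    ] pos [ 0.591  -0.0071  0.0238] F [-1.27  0.81  0.23] w 0.003 t 23.27
```

View pics/w14.png

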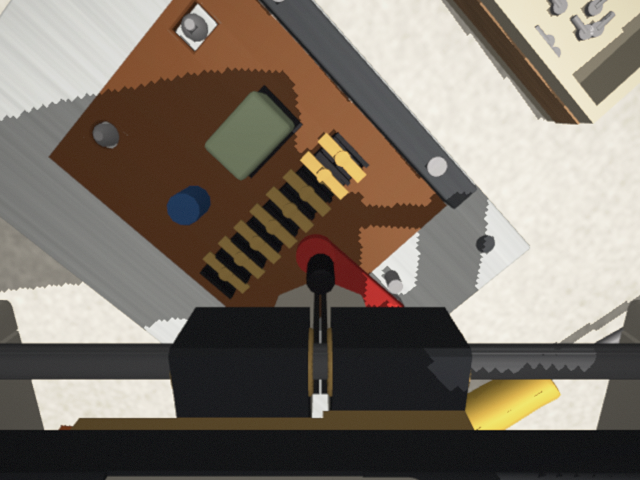

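```bash
python3 -m pendant '[{"dp":[0.0008,-0.0008,0],"rotation":[0,0,0],"fingers":1},{"dp":[0.0016,-0.0016,0],"rotation":[0,0,0],"fingers":1},{"dp":[0.0016,-0.0016,0],"rotation":[0,0,0],"fingers":1}]'
python3 -m pendant '[{"dp":[0.0008,-0.0008,0],"rotation":[0,0,0],"fingers":1},{"dp":[0.0016,-0.0016,0],"rotation":[0,0,0],"fingers":1},{"dp":[0.0016,-0.0016,0],"rotation":[0,0,0],"fingers":1}]'
python3 - <<'E'
from h import *
im=arm.get_image("wrist"); cv2.imwrite("pics/w15.png",im)
E
```

```text
clock: 23.7
position: [0.5932, -0.0071, 0.0239]
ee_rot: [2.932, -1.126, -0.001]
force: [-0.8, -0.2, 0.1]
width: 0.008
clock: 24.08
position: [0.594, -0.0069, 0.0236]
ee_rot: [2.931, -1.126, -0.005]
force: [-6.6, 0.4, 3.1]
width: 0.006
```

View pics/w15.png

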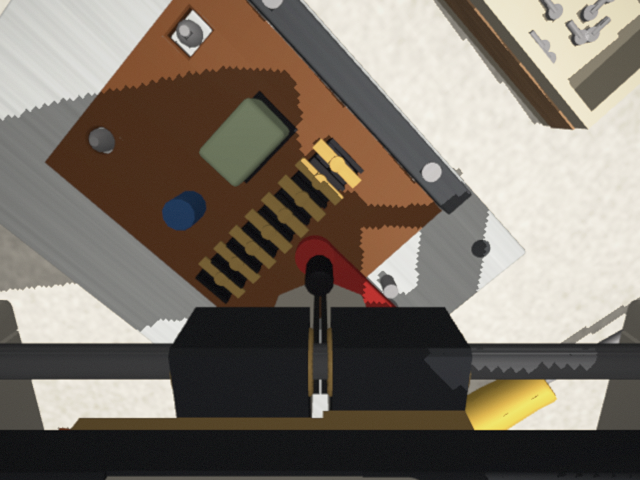

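The push force rose to 6.6 N, so the keeper is at its stop. I'll retreat, check and lift away.

```bash
python3 -m pendant '[{"dp":[0,0.006,0],"rotation":[0,0,0],"fingers":1},{"dp":[0,0.016,0],"rotation":[0,0,0],"fingers":1},{"dp":[0,0.02,-0.04],"rotation":[0,0,0],"fingers":1},{"dp":[0,0.05,-0.09],"rotation":[0,0,0],"fingers":1},{"dp":[0,0.10,-0.12],"rotation":[0,0,0],"fingers":1},{"dp":[0,0.12,-0.12],"rotation":[0,0,0],"fingers":1},{"dp":[0,0.12,-0.12],"rotation":[0,0,0],"fingers":1},{"dp":[0,0.12,-0.12],"rotation":[0,0,0],"fingers":1}]'
python3 - <<'E'
from h import *
P=arm.camera_params("wrist")
im=arm.get_image("wrist"); cv2.imwrite("pics/w16.png",im); np.save("w16.npy",P,allow_pickle=True)
im=arm.get_image("top"); cv2.imwrite("pics/t6.png",im); big(im,250,170,400,282,5,"pics/t6c.png")
a=cv2.imread("pics/top0.png").astype(int)
print(arm.observe()["force"])
for n,(u0,v0,u1,v1) in dict(flux=(190,195,230,230),batt=(180,115,250,180),tray=(250,90,365,170),driver=(405,150,435,250)).items():
    print(n,np.abs(a[v0:v1,u0:u1]-im[v0:v1,u0:u1]).mean())
E
```

```text
clock: 25.12
position: [0.5146, -0.0947, 0.1432]
ee_rot: [2.932, -1.124, -0.006]
force: [0.9, 0.8, -0.1]
width: 0.004
[-0.17331124 -0.15834748 -1.01470704]
flux 31.604761904761904
batt 28.915457875457875
tray 32.797391304347826
driver 49.74044444444444
```

View pics/w16.png

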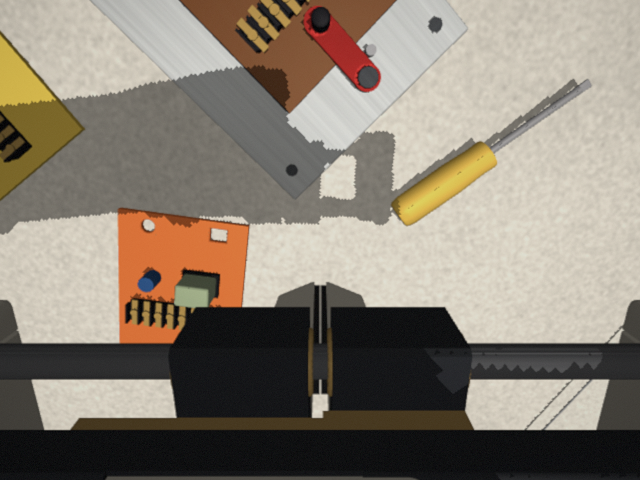

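View pics/t6c.png

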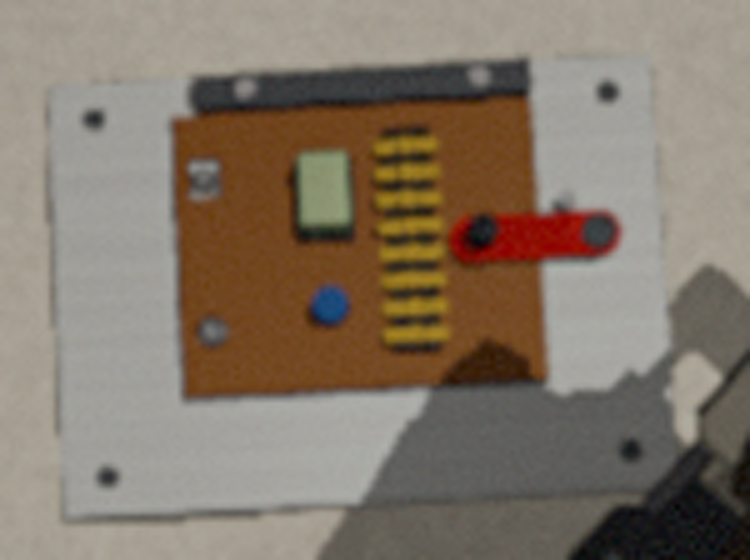

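Run:
```python
from h import *
a,b=[cv2.cvtColor(cv2.imread(f"pics/{n}.png"),cv2.COLOR_BGR2GRAY).astype(np.float32) for n in("top0","t6")]
for n,(u0,v0,u1,v1) in dict(flux=(190,195,230,230),batt=(180,115,250,180),tray=(250,90,365,170),driver=(405,150,435,250)).items():
    print(n,cv2.phaseCorrelate(a[v0:v1,u0:u1].copy(),b[v0:v1,u0:u1].copy()))
P=np.load("w16.npy",allow_pickle=True).item()
k=ray(P,[[320,19]],.0645)[0];v=ray(P,[[368,77]],.0405)[0];d=(k-v)[:2]
print("keeper",np.arctan2(-d[0],d[1])-np.radians(2.8),np.linalg.norm(d))
```

```text
flux ((0.06424318730785217, 0.00620256744291936), 0.9838148295879364)
batt ((-0.04809938573130523, -0.10552146289504805), 0.9508003507867272)
tray ((-0.012231137285816374, -0.010320815592741894), 0.8913261752327283)
driver ((-1.8739870030195718, 0.7355952746360757), 0.08451889292399088)
keeper 0.03463573306979603 0.044345300906811616
```

Run:
```python
from h import *
im=arm.get_image("scene"); cv2.imwrite("pics/s17.png",im)
for n in("scene0","s17"):
    h=cv2.cvtColor(cv2.imread(f"pics/{n}.png")[320:410,240:340],cv2.COLOR_BGR2HSV); m=cv2.inRange(h,(18,120,60),(35,255,255)); M=cv2.moments(m,True); print(n,M["m00"],M["m10"]/M["m00"],M["m01"]/M["m00"])
s=arm.observe();print(s["force"],s["clock"]); arm.sign_off()
```

```text
scene0 685.0 31.316788321167884 31.162043795620438
s17 700.0 31.03142857142857 30.821428571428573
[-0.08301355  0.23975511  0.04547638] 25.275
the job is handed in; nothing more can be done
```

I seated the plate on both pins, pushed the keeper to its stop, and handed the job in at about 25.3 s. `sign_off()` reports no verdict.

**How it was done:**
- **Squaring up:** I pushed the plate by its -x edge against the back rail.
- **Seating:** I pushed it by its +y edge until both holes dropped over the pins.
- **Keeper:** I pushed the knob round with shut fingers until the force rose to 6.6 N.
- **Finish:** I then lifted clear, so nothing is being touched.

**Last checks:**

| Check | Result |
|---|---|
| Holes to pins (wrist camera, before swinging the keeper) | within about 0.5 mm |
| Plate flat | yes: its top measured 109 mm wide (true 110) when taken at seated height |
| Plate after the keeper swing | top view only: still on both pins, not measured again |
| Keeper angle | about 0.03 rad, against its stop |
| Flux, battery, tray (before/after images) | unmoved, within 0.1 px |
| Driver (scene camera) | shifted under 0.5 px, about 1 mm |

**Disagreements:**
- **Tool height:** the real fingertips sat about 27 mm above the reported TCP. My first push therefore passed over the plate without touching it. I found the offset by lowering the fingers onto the bed (24 N at most) and allowed for it after that.
- **Driver check:** the top-view comparison was unusable for the driver because the match was too weak (0.08), so I relied on the scene camera.

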